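# Load the sample vial and click the colorimeter hood shut

### The arm

A 7-joint arm with a two-finger parallel gripper is mounted at the origin on the work surface. World frame = base frame: x ahead of the robot, y to its left, z up, the work surface at z = 0. Lengths are in m, angles in rad, forces in N, time in s.
With the tool pointing down it reaches from about 0.4 to 0.85 m from the base axis. Payload 10.4 kg.
Tool frame: the origin (TCP) lies midway between the tips of the shut fingers; the grasp point (between the pads) lies 19 mm behind it; z points along the fingers, y is the direction in which the jaws open and shut (so a half turn about z gives the same grasp; the last joint's range is limited). The gripper opens to 85 mm and grips with 20 to 120 N. Pads are 22 mm wide; open, the fingers measure 114 mm over their backs; the gripper's body (76 mm by 85 mm) begins 54 mm behind the grasp point. The pads swing forward as they close: fully open they stand 13 mm farther back than shut.
Start: joints at [1.208, 0.332, -0.065, 1.46, 0.022, 1.35, -0.088], TCP at [0.208, -0.589, 0.203] pointing down, gripper open.
Joint ranges: [-2.6, 2.6], [-0.5, 2.12], [-1.47, 1.34], [0.16, 2.42], [-1.27, 4.41], [0.06, 2.06], [-2.6, 2.6]. Speed limits (rad/s): [2.22, 2.22, 2.79, 2.79, 3.14, 3.14, 3.14].

### API

Orientations are given as a unit quaternion [x, y, z, w].
In Python, from workcell import manip, camera, camera_info, workorder, nets gives the robot as it stands.
- The arm moves only by the tool apply_moves, never from a script. Its argument "commands" is a list of rows, each a list of 5 numbers: the shift along the tool's x, y, z in m, then the turn about the tool's z in degrees, then the gripper command: -1 is fully open, 1 is shut, values between are in proportion. A call has 1 to 5 rows; each row shifts and turns the pose as measured when the row begins, along the tool's axes as they then stand; what a row does not reach is not made up. A row lasts 1/12 s, in which the tool goes at most 41.7 mm and 7.16 degrees, less where a joint would pass 70% of its speed; a pose out of reach is approached as far as the arm can. A call is refused whole if a number of a shift passes 0.0417 or a number of a turn 7.16, either way. A call with a gripper value outside its range is refused whole. The fingers move at their own pace and stop on an object; "squeeze" is the grip in N (left out, the last holds). Time passes only in rows, so rows that do not move let the fingers close. It gives the time, the measured TCP pose, the force and the opening at its end, in the units of the state.
- manip.get_obs(): the state, without advancing time (a new reading comes with each control period).
- camera(name): name is "scene" or "top" or "wrist"; returns (picture, depth): 420x560x3 uint8, red, green, blue; 420x560 float32, m along the optical axis (not along the pixel's ray), 0 where there is no reading.
- camera_info(name): a dict with "camera_matrix" (3x3 intrinsics, pixels), "xyz" and "rotation" of the camera in the world; the wrist camera has in their place "T_tool_cam" (4x4, takes a point from camera to tool coordinates, whose origin is the TCP and whose axes are the flange's). Camera axes: x right, y down, z forward; pixel columns grow to the right and rows downward; lengths in m; the calibration is good to about 2 mm. The wrist camera is an equidistant fisheye: a pixel r from the principal point sees the ray r / f radians off the axis. A picture is of the moment at which its call begins: read the wrist's pose just before it. camera_info takes no time and is no camera call.
- workorder.hand_in(): hands the job in, once; it reports no verdict.
Trained networks look in the newest picture that a camera, given by its name, has taken for a name from the list of things; names that differ only in an ending like _2 or _b are one class to them, and where a whole thing is asked for, a point or a joint stands for the part that bears it (a point fixed in the world has none). Each returns a list of dicts, best first, with "conf" (0 to 1); they miss things now and then, are a little off and sometimes report something else, mostly with a low value. They report only what shows in the picture. A call takes as long as a camera call. They do not tell look-alikes from the thing itself.
- nets.look_for(camera, thing): "rect" ([left, top, width, height] in pixels, round what is visible of it).
- nets.place_of(camera, thing): "xy" ([column, row] in pixels: a listed point, or the origin of a listed thing).
The state is a dict: "clock": time; "joint_pos": joint angles; "joint_velocities": joint speeds; "tau": joint torques, N m; "position": TCP position; "ee_rot": TCP orientation; "ft_force": force on the tool from outside, world axes, zero at the start; "torque": the same for the moment, N m; "grip_width": opening from 0.0 (shut) to 1.0 (fully open).
Only numpy, scipy, OpenCV 4.12 (cv2) and the standard library are available. Lean on these libraries where they do the work, as an engineer would, in place of code of your own. Each camera call takes 0.05 s, during which the arm holds its last target. There are 200 camera calls.

### The job

Take the blue-capped sample vial from the green tray and lower it all the way into the round well of the colorimeter before letting go. Then push the colorimeter's dark sprung hood along its rails over the vial until its orange tab clicks down behind the yellow ledge and holds it shut: the click takes a firm push, but go slowly and do not ram the hood into the black end stop. Leave the other vials standing where they are.

Things in the scene. Friction and masses are not known exactly. Their poses are not given: they have to be found in the camera images.
- vial_blue: loose sample vial, blue cap and blue contents, about 60 g. Glass cylinder 24 mm in diameter, 60 mm high, then a cap 28 mm in diameter and 20 mm high (80 mm in all). Origin at the centre of its underside, z up along the vial. Stands in the green tray in any of the three places.
- vial_red: bystander vial of the same size with a red cap; leave it standing in the tray. Origin at the centre of its underside.
- vial_white: bystander vial of the same size with a white cap; leave it standing in the tray. Origin at the centre of its underside.
- tray: fixed shallow green tray 110 x 230 mm, rim 16 mm high, floor 5 mm thick; the three vials stand in a row along its y axis about 70 mm apart. Origin at the centre of its underside.
- colorimeter: fixed white bench instrument. Origin on the table under the axis of the round well; z up. Flat deck 60 mm above the table, from x -60 to +60 mm and y -80 to +180 mm; a lower grey key panel (top at 42 mm) from x -108 to -58 mm. Two aluminium rails stand 9 mm above the deck along y at x = +-33 mm. The hood slides along y and shuts towards -y.
- well (a point): centre of the floor of the round well, 42 mm below the deck (18 mm above the table). The well is 27 mm in diameter with a 3 mm chamfer at its mouth. A seated vial stands 38 mm above the deck, its underside at this point.
- hood (a joint): sliding dark hood, 54 mm wide, 84 mm long, top 50 mm above the deck, inside 46 mm high, open below and on its -y side. Value in m, growing towards the colorimeter's +y: 0 = hood centred over the well, 0.090 = fully open, where a return spring (about 4 N) keeps it; it runs back if let go unlatched. Latched, it reads -0.018 to +0.020, depending on how the catch is set.
- fin (a point): centre of the blue fin on top of the hood, by which it is moved: 40 mm along x, 12 mm thick along y, 22 mm high (its top 72 mm above the deck, its foot on the hood's top at 50 mm). It can be pushed with closed fingertips on its +y face or pinched. Axes as the colorimeter's.
- catch (a point): point on the deck, 60 mm above the table and 85 mm towards +y from the well axis, near the yellow ledge. Black end stop and ledge sit on one plate, set by hand anywhere within 36 mm along y and not measured: the end stop meets the hood at a hood value between -0.018 and +0.018. The ledge (8 mm high) has its ramp to +y, its upright drop to -y; the open hood hides it at first.
- tab_root (a point): the springy orange tab at the +y end of the hood, a tongue 24 x 40 mm; this point is its root. It climbs the ledge over the last 15 mm of travel: the push rises from 5 N to about 12 N, then suddenly drops as the tab clicks down and holds, about 2 mm short of the end stop. Pressing the end stop with over 18 N is ramming. Come in at about 15 mm/s.
Mind the look-alikes: they are no part of the job. Leave any turquoise look-alike of the vial_blue alone.

How it is judged:
On the way, in this order (a step that is already met when the one before it is completed fails the run):
1. the blue-capped vial stands on the floor of the well while the hood is still open (distance between vial_blue and well below 0.005 m and value of joint hood above 0.05 m), for 0.2 s.
2. the hood is pushed shut over the vial (distance between vial_blue and well below 0.005 m and value of joint hood below 0.0215 m), for 0.2 s.
At the end, for the whole second after the job is handed in: the blue-capped vial stands at rest on the well's floor (its underside within 5 mm of the floor's centre) and the hood stays shut by its tab alone, against its return spring (its value below 21.5 mm) (all of step 2 and linear speed of vial_blue below 0.02 m/s); the robot touches nothing.
It fails at once if the hood is rammed into the end stop: it presses on the instrument with over 18 N (contact force between hood and colorimeter above 18 N).
It fails at once if the vial is let go over the well more than 15 mm above its floor (horizontal distance between vial_blue and well below 0.03 m and z of vial_blue in the frame of well above 0.015 m and contact force between the fingers and vial_blue below 0.05 N).
It fails at once if another vial is displaced by more than 20 mm or tipped (distance of any of vial_red, vial_white from where it was at the start of the episode above 0.02 m or angle between any of vial_red, vial_white's own z axis and vertical above 0.35 rad).
It also fails if it takes over 61 s, if anything falls off the work surface, if the arm or the gripper's body presses on something with over 40 N, if the wrist force passes 120 N, or if a joint passes its speed limit or range.

## Working session

There is one attempt and no reset: what is moved stays moved. The work goes in short steps, Python scripts to look and compute and a tool call to move; the robot and the scene stay as the last step left them, time stands still between calls to the robot, and variables do not carry over. Pictures are saved under pics/ and viewed, about 8 in all and at most 12, crops included, and the job is handed in when it is done.

Besides the shell and the picture viewer there is one more tool, called after "Call:" by a JSON object that holds its "op" and its "data", one argument or row to a line. apply_moves: Moves the arm, as the interface text tells. Its arguments: {"type":"object","properties":{"commands":{"type":"array","items":{"type":"array","items":{"type":"number"}}},"squeeze":{"type":"number"}},"required":["commands"]}

```bash
mkdir -p pics
cat > h.py <<'E'
from workcell import manip, camera, camera_info, workorder, nets
import numpy as np, cv2
from scipy.spatial.transform import Rotation as R
def save(n,im): cv2.imwrite('pics/'+n+'.png',im[...,::-1])
def pt(name,px,depth=None,z=None):
    i=camera_info(name);K=np.array(i['camera_matrix']);u,v=px
    if name=='wrist':
        o=manip.get_obs();T=np.eye(4);T[:3,:3]=R.from_quat(o['ee_rot']).as_matrix();T[:3,3]=o['position'];T=T@np.array(i['T_tool_cam'])
        Rm,t=T[:3,:3],T[:3,3]
        x=(u-K[0,2])/K[0,0];y=(v-K[1,2])/K[1,1];r=np.hypot(x,y)+1e-9
        d=np.array([np.sin(r)*x/r,np.sin(r)*y/r,np.cos(r)]); 
    else:
        Rm=np.array(i['rotation']);t=np.array(i['xyz'])
        if Rm.shape!=(3,3):Rm=R.from_quat(Rm).as_matrix()
        d=np.array([(u-K[0,2])/K[0,0],(v-K[1,2])/K[1,1],1.])
    w=Rm@d
    if z is not None: return t+w*(z-t[2])/w[2]
    return t+w*(depth/d[2])
E
python3 - <<'E'
from h import *
o=manip.get_obs();print({k:np.round(v,3) for k,v in o.items()})
ims=[]
for c in ['scene','top']:
    im,d=camera(c);ims.append(im);np.save(c+'.npy',d);i=camera_info(c);print(c,i)
    for t in ['vial_blue','tray','colorimeter','well','fin','tab_root','hood']:
        for r in nets.place_of(c,t)[:2]:
            u,v=r['xy'];dd=d[int(min(max(v,0),419)),int(min(max(u,0),559))];print(t,r,dd,pt(c,(u,v),dd).round(3))
    save(c,im)
print(camera_info('wrist'))
E
```

```text
{'clock': np.float64(0.0), 'joint_pos': array([ 1.208,  0.333, -0.065,  1.461,  0.022,  1.35 , -0.088]), 'joint_velocities': array([-0.002, -0.001,  0.   ,  0.   ,  0.   , -0.001, -0.   ]), 'tau': array([ 0.0000e+00, -6.2545e+01,  4.9000e-02, -3.9159e+01,  1.6000e-02,
        1.0000e-02,  0.0000e+00]), 'position': array([ 0.208, -0.589,  0.202]), 'ee_rot': array([ 0.986,  0.169, -0.   , -0.001]), 'ft_force': array([-0.44 , -0.502, -0.404]), 'torque': array([ 0.012, -0.015,  0.022]), 'grip_width': np.float64(1.002)}
scene {'camera_matrix': array([[394.65967847,   0.        , 279.2335521 ],
       [  0.        , 394.65967847, 206.01460059],
       [  0.        ,   0.        ,   1.        ]]), 'xyz': array([ 0.83689905, -0.28169635,  0.62100846]), 'rotation': array([ 0.87967229,  0.30947331, -0.12408027, -0.33912685])}
vial_blue {'xy': [334.6, 207.6], 'conf': 0.68} 0.8209239 [0.576 0.216 0.011]
vial_blue {'xy': [332.3, 243.9], 'conf': 0.61} 0.74521583 [0.629 0.127 0.021]
tray {'xy': [344.4, 183.2], 'conf': 0.59} 0.77112114 [0.585 0.225 0.08 ]
colorimeter {'xy': [187.7, 346.5], 'conf': 0.84} 0.5676123 [ 0.584 -0.186  0.066]
well {'xy': [186.1, 346.8], 'conf': 0.8} 0.5669081 [ 0.583 -0.188  0.067]
fin {'xy': [228.5, 277.4], 'conf': 0.78} 0.5707566 [ 0.583 -0.091  0.13 ]
tab_root {'xy': [253.9, 277.4], 'conf': 0.78} 0.59514236 [ 0.602 -0.059  0.109]Traceback (most recent call last):
  File "<stdin>", line 7, in <module>
ValueError: it knows: catch, colorimeter, fin, tab_root, tray, vial_blue, vial_red, vial_white, well
```

Run:
```python
from h import *
ims=[]
for c in ['scene','top']:
    im,d=camera(c);ims.append(im);np.save(c+'.npy',d)
    save(c,im)
    if c=='top':
      print(camera_info(c))
      for t in ['vial_blue','vial_red','vial_white','tray','colorimeter','well','fin','tab_root']:
        for r in nets.place_of(c,t)[:2]:
            u,v=r['xy'];dd=d[int(min(max(v,0),419)),int(min(max(u,0),559))];print(t,r,dd,pt(c,(u,v),dd).round(3))
print(camera_info('wrist'))
```

```text
{'camera_matrix': array([[397.13187229,   0.        , 283.72620184],
       [  0.        , 397.13187229, 207.08258293],
       [  0.        ,   0.        ,   1.        ]]), 'xyz': array([0.3688903 , 0.08599553, 0.89997258]), 'rotation': array([ 0.74643356, -0.65511653,  0.07860951, -0.08648591])}
vial_blue {'xy': [271.9, 214.6], 'conf': 0.77} 0.8783772 [0.552 0.133 0.042]
vial_blue {'xy': [272.4, 192.0], 'conf': 0.55} 0.9106649 [0.609 0.14  0.022]
vial_red {'xy': [197.7, 209.2], 'conf': 0.68} 0.8764538 [0.542 0.297 0.046]
vial_white {'xy': [169.4, 206.5], 'conf': 0.64} 0.8680484 [0.538 0.357 0.055]
tray {'xy': [201.3, 209.0], 'conf': 0.55} 0.892975 [0.547 0.293 0.03 ]
colorimeter {'xy': [407.0, 233.0], 'conf': 0.84} 0.8945034 [ 0.555 -0.173  0.017]
well {'xy': [406.3, 233.6], 'conf': 0.86} 0.85201156 [ 0.545 -0.16   0.059]
fin {'xy': [380.9, 209.5], 'conf': 0.89} 0.79057586 [ 0.572 -0.086  0.131]
fin {'xy': [168.5, 208.4], 'conf': 0.35} 0.87274 [0.535 0.36  0.049]
tab_root {'xy': [357.2, 208.9], 'conf': 0.76} 0.81116456 [ 0.572 -0.042  0.111]
{'camera_matrix': array([[325.1922621 ,   0.        , 283.0336512 ],
       [  0.        , 325.1922621 , 203.62681818],
       [  0.        ,   0.        ,   1.        ]]), 'T_tool_cam': array([[-6.04154131e-05, -9.47321322e-01, -3.20284731e-01,
         8.25825948e-02],
       [ 9.99999942e-01, -1.64419619e-04,  2.97681381e-04,
         5.04878997e-04],
       [-3.34661013e-04, -3.20284695e-01,  9.47321277e-01,
        -1.70762007e-01],
       [ 0.00000000e+00,  0.00000000e+00,  0.00000000e+00,
         1.00000000e+00]])}
```

View pics/scene.png

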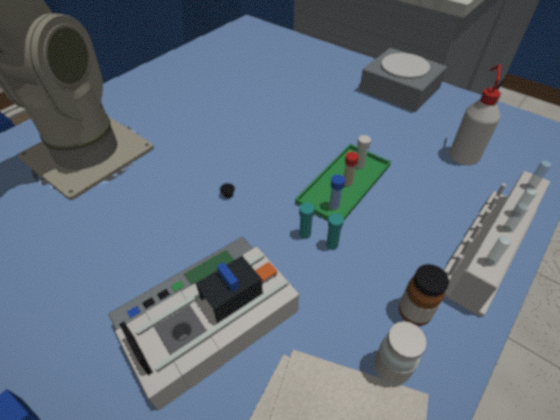

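View pics/top.png

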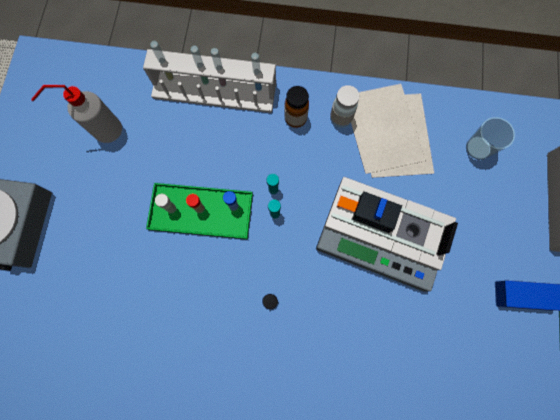

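The scene view shows the blue vial in the green tray (337,190), with the turquoise look-alikes outside it (306,220 / 335,230). The top view shows the blue cap at (230,198), the well at (412,230), the fin at (381,209) and the tab at (347,204).

Run:
```python
from h import *
im=cv2.imread('pics/top.png');d=np.load('top.npy');hsv=cv2.cvtColor(im,cv2.COLOR_BGR2HSV)
def blob(name,box,lo,hi,z):
    x0,y0,x1,y1=box;m=cv2.inRange(hsv[y0:y1,x0:x1],lo,hi);n,l,s,c=cv2.connectedComponentsWithStats(m)
    if n<2: print(name,'none');return
    k=1+np.argmax(s[1:,4]);ctr=c[k]+[x0,y0];ys,xs=np.where(l==k);dd=d[ys+y0,xs+x0]
    zs=[pt('top',(a+x0,b+y0),q)[2] for a,b,q in zip(xs,ys,dd)]
    p=pt('top',ctr,z=z);print(name,ctr.round(1),s[k],np.median(zs).round(3),np.max(zs).round(3),p.round(4));return p
blob('cap',(215,185,245,215),(105,150,60),(130,255,255),.085)
blob('red',(180,190,210,215),(0,150,80),(10,255,255),.085)
f=blob('fin',(370,190,395,225),(105,150,60),(130,255,255),.132)
blob('tab',(330,190,362,215),(5,150,80),(20,255,255),.10)
c=im[170:295,310:465];cv2.imwrite('pics/c.png',cv2.resize(c,None,fx=5,fy=4.8,interpolation=2))
# rails / deck height mask
vv,uu=np.mgrid[165:300,305:470]
P=np.array([pt('top',(a,b),d[b,a]) for a,b in zip(uu.ravel(),vv.ravel())])
for lo,hi in [(.05,.075),(.05,.13),(.03,.13),(.1,.118)]:
    s=P[(P[:,2]>lo)&(P[:,2]<hi)];r=cv2.minAreaRect(s[:,:2].astype(np.float32));print(lo,hi,r)
```

```text
cap [229.4 198. ] [  8   6  13  15 142] 0.084 0.088 [0.5669 0.2246 0.085 ]
red [192.1 199.9] [  6   4  13  13 128] 0.084 0.089 [0.5523 0.3021 0.085 ]
fin [380.3 208.1] [  4   8  13  20 154] 0.132 0.136 [ 0.574  -0.0842  0.132 ]
tab [347.5 203.6] [  8   6  21  16 203] 0.075 0.088 [ 0.5833 -0.0228  0.1   ]Traceback (most recent call last):
  File "<stdin>", line 16, in <module>
  File "h.py", line 6, in pt
    i=camera_info(name);K=np.array(i['camera_matrix']);u,v=px
ValueError: time passes only in moves, steps and waits
```

View pics/c.png

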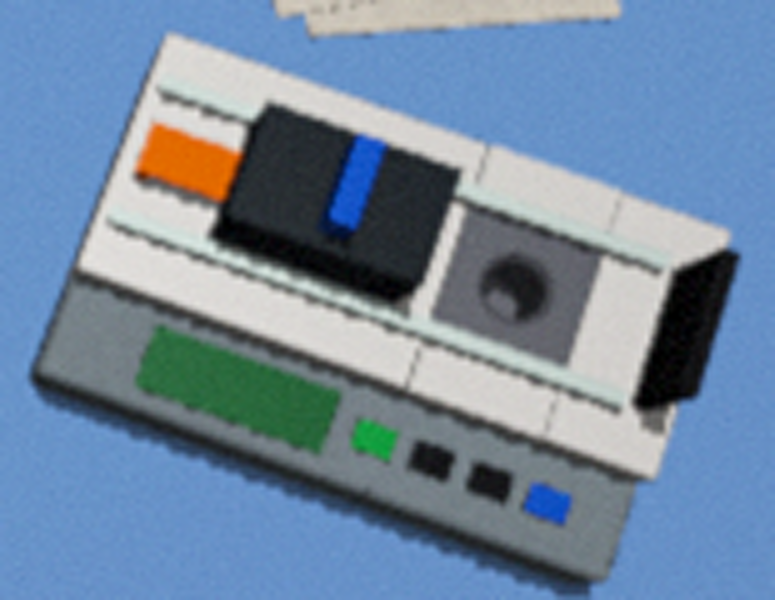

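```bash
python3 - <<'E'
s=open('h.py').read()
s=s.replace("def save","_I={}\ndef info(n):\n    if n not in _I:_I[n]=camera_info(n)\n    return _I[n]\ndef save").replace("i=camera_info(name)","i=info(name)")
open('h.py','w').write(s)
E
python3 - <<'E'
from h import *
C=np.array([(168,35),(77,272),(660,475),(732,235)])/[5,4.8]+[310,170]
W=np.array([pt('top',c,z=.06)[:2] for c in C]);L=np.array([(.06,.18),(-.06,.18),(-.06,-.08),(.06,-.08)])
wc=W.mean(0);lc=L.mean(0);A=(L-lc).T@(W-wc);th=np.arctan2(A[0,1]-A[1,0],A[0,0]+A[1,1])
Rm=np.array([[np.cos(th),-np.sin(th)],[np.sin(th),np.cos(th)]]);o=wc-Rm@lc
print('corners',np.degrees(th),o,(W-(L@Rm.T+o)).round(4))
w=pt('top',np.array((514,287))/[5,4.8]+[310,170],z=.06)[:2];print('well',w)
f=np.array([.574,-.0842]);dv=f-w;print('fin-well',np.linalg.norm(dv),np.degrees(np.arctan2(-dv[0],dv[1])))
for n in [w,np.array([.574,-.0842])]: print((Rm.T@(n-o)).round(4))
q=manip.get_obs()['ee_rot'];print(R.from_quat(q).as_matrix().round(3))
E
```

```text
corners -13.452974438552381 [ 0.5531045  -0.17450944] [[-0.0007 -0.0008]
 [ 0.0002 -0.0004]
 [ 0.0028  0.0001]
 [-0.0023  0.0011]]
well [ 0.55447038 -0.17283871]
fin-well 0.09076467906088104 -12.4253595055406
[0.0009 0.0019]
[-0.0007  0.0927]
[[ 0.943  0.333  0.   ]
 [ 0.333 -0.943 -0.   ]
 [ 0.     0.    -1.   ]]
```

Well is near (0.554, -0.173), yaw about -13°. The blue cap is at (0.567, 0.225). Travelling there now.

Call:
{"op": "apply_moves", "data": {
  "commands": [
    [0.028, -0.03, 0, 0, -1],
    [0.028, -0.03, 0, 0, -1],
    [0.028, -0.03, 0, 0, -1],
    [0.028, -0.03, 0, 0, -1],
    [0.028, -0.03, 0, 0, -1]
  ]
}}

```text
clock: 1.27
position: [0.2865, -0.4025, 0.2]
ee_rot: [0.987, 0.162, -0.002, 0.0]
ft_force: [0.8, -0.2, 0.8]
grip_width: 1.0
```

Call:
{"op": "apply_moves", "data": {
  "commands": [
    [0.028, -0.03, 0, 0, -1],
    [0.028, -0.03, 0, 0, -1],
    [0.028, -0.03, 0, 0, -1],
    [0.028, -0.03, 0, 0, -1],
    [0.028, -0.03, 0, 0, -1]
  ]
}}

```text
clock: 1.68
position: [0.3707, -0.2118, 0.2002]
ee_rot: [0.987, 0.162, -0.002, 0.002]
ft_force: [1.5, -0.3, -0.1]
grip_width: 0.997
```

Call:
{"op": "apply_moves", "data": {
  "commands": [
    [0.028, -0.03, 0, 0, -1],
    [0.028, -0.03, 0, 0, -1],
    [0.028, -0.03, 0, 0, -1],
    [0.028, -0.03, 0, 0, -1],
    [0.028, -0.03, 0, 0, -1]
  ]
}}

```text
clock: 2.1
position: [0.4551, -0.0212, 0.2009]
ee_rot: [0.987, 0.161, 0.0, 0.005]
ft_force: [0.5, -1.3, -0.1]
grip_width: 1.0
```

Call:
{"op": "apply_moves", "data": {
  "commands": [
    [0, 0, 0, -7, -1],
    [0, 0, 0, -7, -1],
    [0, 0, 0, -7, -1],
    [0, 0, 0, -7, -1],
    [0, 0, 0, -7, -1]
  ]
}}

```text
clock: 2.52
position: [0.458, -0.0087, 0.2021]
ee_rot: [0.89, 0.456, 0.001, 0.004]
ft_force: [0.5, -0.1, -0.3]
grip_width: 0.999
```

Call:
{"op": "apply_moves", "data": {
  "commands": [
    [0, 0, 0, -7, -1],
    [0, 0, 0, -7, -1],
    [0, 0, 0, -7, -1],
    [0, 0, 0, -7, -1],
    [0, 0, 0, -7, -1]
  ]
}}

```text
clock: 2.93
position: [0.4582, -0.0083, 0.2028]
ee_rot: [0.707, 0.707, -0.0, 0.005]
ft_force: [0.1, 0.3, -0.4]
grip_width: 0.999
```

Call:
{"op": "apply_moves", "data": {
  "commands": [
    [0.035, 0.016, 0, 0, -1],
    [0.035, 0.016, 0, 0, -1],
    [0.035, 0.016, 0, 0, -1],
    [0.035, 0.016, 0, 0, -1],
    [0.035, 0.016, 0, 0, -1]
  ]
}}

```text
clock: 3.35
position: [0.5393, 0.1629, 0.2027]
ee_rot: [0.707, 0.708, -0.001, 0.009]
ft_force: [1.3, -1.3, 0.8]
grip_width: 0.999
```

Call:
{"op": "apply_moves", "data": {
  "commands": [
    [0.03, 0.015, 0, 0, -1],
    [0.02, 0.008, 0, 0, -1],
    [0, 0, 0, -5.5, -1],
    [0, 0, 0, -5, -1],
    [0, 0, 0, 0, -1]
  ]
}}

```text
clock: 3.77
position: [0.5631, 0.2266, 0.2008]
ee_rot: [0.633, 0.774, -0.0, 0.006]
ft_force: [1.0, -0.5, -0.7]
grip_width: 1.001
```

```bash
cat > look.py <<'E'
from h import *
import sys
o=manip.get_obs();im,d=camera('wrist');save(sys.argv[1],im);np.save('w.npy',d)
M=R.from_quat(o['ee_rot']).as_matrix();print(o['position'].round(4),M[:,1].round(3),'yaw of tool y',np.degrees(np.arctan2(M[1,1],M[0,1])).round(2),o['ft_force'].round(2))
for t in sys.argv[2:]:
    t,z=t.split(':')
    for r in nets.place_of('wrist',t)[:2]: print(t,r,pt('wrist',r['xy'],z=float(z)).round(4))
E
python3 look.py w1 vial_blue:.005
python3 - <<'E'
from h import *
im=cv2.imread('pics/w1.png');hsv=cv2.cvtColor(im,cv2.COLOR_BGR2HSV)
m=cv2.inRange(hsv,(108,150,50),(130,255,255));n,l,s,c=cv2.connectedComponentsWithStats(m)
for k in np.argsort(-s[1:,4])[:4]+1: print(c[k],s[k],pt('wrist',c[k],z=.08))
E
```

```text
[0.5631 0.2266 0.2008] [0.98  0.199 0.007] yaw of tool y 11.47 [ 0.96 -0.49 -0.69]
vial_blue {'xy': [284.5, 172.1], 'conf': 0.89} [0.5675 0.2207 0.005 ]
vial_blue {'xy': [267.0, 243.4], 'conf': 0.7} [0.5636 0.1269 0.005 ]
[288.56489676 186.93952802] [275 171  28  32 678] [0.56961913 0.22521468 0.08      ]
```

View pics/w1.png

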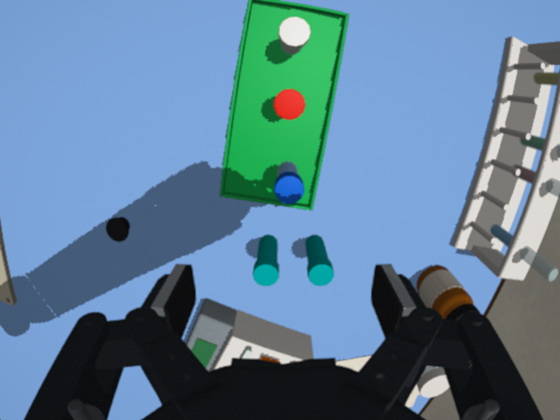

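The wrist view shows the blue cap at (288,187) just ahead of the jaws, the red cap at (290,103) and the turquoise vials at (265,260) and (319,260). I'll shift a few mm and descend.

Call:
{"op": "apply_moves", "data": {
  "commands": [
    [-0.003, 0.0045, 0.03, 0, -0.6],
    [0, 0, 0.03, 0, -0.6],
    [0, 0, 0.03, 0, -0.6],
    [0, 0, 0.03, 0, -0.6],
    [0, 0, 0.012, 0, -0.6]
  ]
}}

```text
clock: 4.28
position: [0.5741, 0.2195, 0.0701]
ee_rot: [0.644, 0.765, 0.004, 0.01]
ft_force: [-1.2, -1.1, -0.9]
grip_width: 0.801
```

Call:
{"op": "apply_moves", "data": {
  "commands": [
    [0, 0, 0, 0, -0.6],
    [0, 0, 0, 0, -0.6]
  ]
}}

```text
clock: 4.45
position: [0.5731, 0.2175, 0.0682]
ee_rot: [0.646, 0.763, 0.002, 0.01]
ft_force: [1.1, 1.1, 0.2]
grip_width: 0.801
```

```bash
python3 look.py w2 vial_blue:.005
python3 - <<'E'
from h import *
im=cv2.imread('pics/w2.png');hsv=cv2.cvtColor(im,cv2.COLOR_BGR2HSV)
m=cv2.inRange(hsv,(108,150,50),(130,255,255));n,l,s,c=cv2.connectedComponentsWithStats(m)
for k in np.argsort(-s[1:,4])[:2]+1: print(c[k],s[k],pt('wrist',c[k],z=.08))
E
```

```text
[0.5731 0.2175 0.0682] [0.986 0.165 0.015] yaw of tool y 9.52 [1.11 1.08 0.24]
vial_blue {'xy': [255.7, 297.0], 'conf': 0.84} [0.5655 0.1305 0.005 ]
vial_blue {'xy': [279.2, 197.7], 'conf': 0.71} [0.5711 0.2241 0.005 ]
[279.49867374 235.84482759] [ 256  207   49   58 2262] [0.57034773 0.22719714 0.08      ]
```

View pics/w2.png

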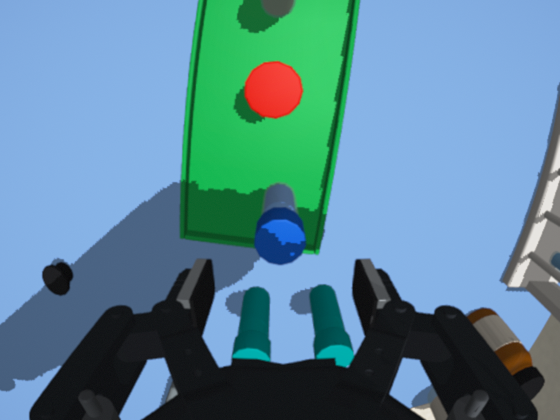

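Call:
{"op": "apply_moves", "data": {
  "commands": [
    [0.009, -0.0015, 0.0, 0, -0.6],
    [0.001, 0, 0.01, 0, -0.6],
    [0, 0, 0, 0, -0.6]
  ]
}}

```text
clock: 4.8
position: [0.5729, 0.2294, 0.0629]
ee_rot: [0.646, 0.763, 0.005, 0.012]
ft_force: [-0.2, -1.5, -0.8]
grip_width: 0.802
```

```bash
python3 look.py w3
python3 - <<'E'
from h import *
im=cv2.imread('pics/w3.png');hsv=cv2.cvtColor(im,cv2.COLOR_BGR2HSV)
m=cv2.inRange(hsv,(108,150,50),(130,255,255));n,l,s,c=cv2.connectedComponentsWithStats(m)
for k in np.argsort(-s[1:,4])[:2]+1: print(c[k],s[k],pt('wrist',c[k],z=.078))
E
```

```text
[0.5729 0.2294 0.0629] [0.986 0.164 0.024] yaw of tool y 9.47 [-0.17 -1.47 -0.82]
[276.33202272 259.00087374] [ 251  230   51   58 2289] [0.57002006 0.22684638 0.078     ]
```

Call:
{"op": "apply_moves", "data": {
  "commands": [
    [-0.002, -0.0025, 0.006, 0, -0.6],
    [0, 0, 0, 0, -0.6],
    [0, 0, 0, 0, 1],
    [0, 0, 0, 0, 1],
    [0, 0, 0, 0, 1]
  ],
  "squeeze": 30
}}

```text
clock: 5.27
position: [0.5713, 0.228, 0.0583]
ee_rot: [0.646, 0.763, 0.006, 0.012]
ft_force: [0.9, -0.2, -1.0]
grip_width: 0.384
```

Call:
{"op": "apply_moves", "data": {
  "commands": [
    [0, 0, 0, 0, 1],
    [0, 0, 0, 0, 1],
    [0, 0, 0, 0, 1],
    [0, 0, 0, 0, 1]
  ]
}}

```text
clock: 5.6
position: [0.5716, 0.2278, 0.0585]
ee_rot: [0.646, 0.763, 0.007, 0.012]
ft_force: [0.7, -0.7, 0.4]
grip_width: -0.0
```

```bash
python3 look.py w4; python3 -c "
from h import *
o=manip.get_obs();print(o['grip_width'],R.from_quat(o['ee_rot']).as_matrix()[:,2])"
```

```text
[0.5716 0.2278 0.0585] [0.986 0.165 0.026] yaw of tool y 9.5 [ 0.73 -0.75  0.37]
-0.000526368675765295 [ 0.02753716 -0.00600482 -0.99960274]
```

View pics/w4.png

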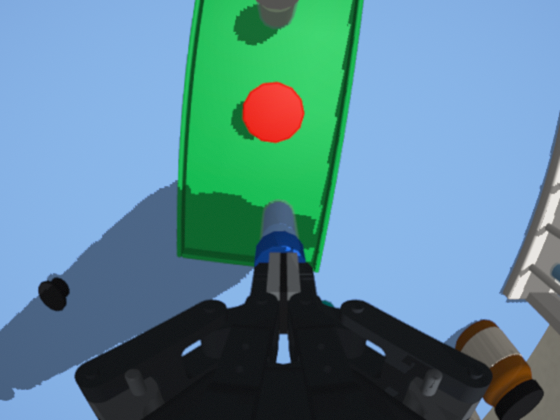

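The fingers closed short of the vial: the cap at (280,245) sits just beyond the shut tips at (283,255). I'll check the depth there.

Run:
```python
from h import *
T=np.array(info('wrist')['T_tool_cam']);K=info('wrist')['camera_matrix']
def proj(p):
    q=T[:3,:3].T@(np.array(p)-T[:3,3]);r=np.arctan2(np.hypot(q[0],q[1]),q[2]);a=np.arctan2(q[1],q[0]);return (K[0,2]+K[0,0]*r*np.cos(a),K[1,2]+K[1,1]*r*np.sin(a)),q[2]
print('TCP proj',proj([0,0,0]),'grasp',proj([0,0,-.019]))
d=np.load('w.npy')
for u,v in [(265,245),(280,240),(295,245),(275,262),(290,262),(283,290),(280,220),(272,112)]: print(u,v,d[v,u].round(4),pt('wrist',(u,v),d[v,u]).round(4))
```

```text
TCP proj ((np.float64(282.56739487875683), np.float64(243.02344169170635)), np.float64(0.18796445313202217)) grasp ((np.float64(282.5008010767613), np.float64(258.51995818102324)), np.float64(0.1699642895729787))
265 245 0.1668 [0.5608 0.2345 0.0777]
280 240 0.1669 [0.5681 0.2382 0.0769]
295 245 0.1677 [0.5762 0.2367 0.0773]
275 262 0.1446 [0.5654 0.238  0.1004]
290 262 0.1454 [0.5722 0.2387 0.0999]
283 290 0.1234 [0.5684 0.2386 0.1229]
280 220 0.1964 [0.5688 0.2369 0.0462]
272 112 0.139 [0.554  0.3016 0.0837]
```

Run:
```python
from h import *
d=np.load('w.npy')
for u in (272,283):
  for v in range(236,300,4): print(u,v,d[v,u].round(4),pt('wrist',(u,v),d[v,u]).round(4))
im,dd=camera('scene');save('s2',cv2.resize(im[130:270,270:420],None,fx=4,fy=4,interpolation=2))
```

```text
272 236 0.1721 [0.5641 0.2373 0.0714]
272 240 0.1676 [0.5641 0.2372 0.0763]
272 244 0.1635 [0.5641 0.2371 0.0807]
272 248 0.1606 [0.5642 0.2365 0.0839]
272 252 0.1613 [0.5646 0.2343 0.084 ]
272 256 0.1511 [0.5642 0.2373 0.0937]
272 260 0.1476 [0.5642 0.2372 0.0974]
272 264 0.1424 [0.5641 0.238  0.1026]
272 268 0.1407 [0.5642 0.2372 0.1047]
272 272 0.1371 [0.5642 0.2375 0.1085]
272 276 0.1339 [0.5642 0.2375 0.1118]
272 280 0.1307 [0.5642 0.2377 0.1152]
272 284 0.1275 [0.5642 0.2379 0.1185]
272 288 0.1243 [0.5642 0.2381 0.1218]
272 292 0.1229 [0.5643 0.2375 0.1236]
272 296 0.1179 [0.5641 0.2389 0.1283]
283 236 0.1711 [0.5697 0.2387 0.0725]
283 240 0.1678 [0.5697 0.2381 0.0762]
283 244 0.162 [0.5695 0.2387 0.0821]
283 248 0.1613 [0.5697 0.2371 0.0834]
283 252 0.1617 [0.57   0.235  0.0838]
283 256 0.1498 [0.5691 0.2387 0.095 ]
283 260 0.1467 [0.5691 0.2385 0.0983]
283 264 0.1433 [0.569  0.2384 0.102 ]
283 268 0.1394 [0.5688 0.2387 0.106 ]
283 272 0.1361 [0.5687 0.2388 0.1095]
283 276 0.1336 [0.5687 0.2384 0.1122]
283 280 0.1299 [0.5686 0.2389 0.116 ]
283 284 0.1256 [0.5683 0.2397 0.1203]
283 288 0.1247 [0.5684 0.2387 0.1216]
283 292 0.1212 [0.5683 0.2391 0.1251]
283 296 0.1225 [0.5687 0.2369 0.1246]
```

View pics/s2.png

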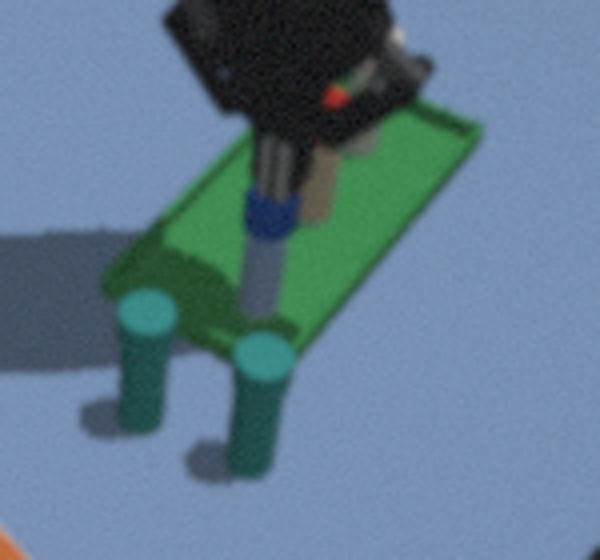

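The depth shows the shut tips ending at about z = 0.094, just above the cap top at 0.085. They are roughly 36 mm higher than the reported TCP. The cap centre is at (0.570, 0.2245). I'll reopen and go lower in checked steps.

Call:
{"op": "apply_moves", "data": {
  "commands": [
    [0, 0, 0, 0, -0.6],
    [0, 0, 0, 0, -0.6],
    [-0.003, 0, 0, 0, -0.6],
    [0, 0, 0, 0, -0.6],
    [0, 0, 0, 0, -0.6]
  ]
}}

```text
clock: 6.12
position: [0.5721, 0.2246, 0.0585]
ee_rot: [0.646, 0.763, 0.007, 0.012]
ft_force: [0.4, 0.0, -0.2]
grip_width: 0.71
```

Call:
{"op": "apply_moves", "data": {
  "commands": [
    [0, 0, 0.008, 0, -0.6],
    [0, 0, 0.008, 0, -0.6],
    [0, 0, 0, 0, -0.6]
  ]
}}

```text
clock: 6.37
position: [0.5729, 0.2242, 0.0412]
ee_rot: [0.646, 0.763, 0.007, 0.013]
ft_force: [-0.1, -0.2, 0.6]
grip_width: 0.802
```

```bash
python3 look.py w5
python3 - <<'E'
from h import *
d=np.load('w.npy');o=manip.get_obs();M=R.from_quat(o['ee_rot']).as_matrix();print(o['grip_width'],M[:,2].round(4))
P=np.array([[*(M.T@(pt('wrist',(u,v),d[v,u])-o['position'])),u,v] for v in range(200,400,3) for u in range(150,420,3) if d[v,u]>0 ])
# finger-ish: |x|<.015 in tool frame
F=P[(abs(P[:,0])<.016)&(P[:,2]>-.12)&(abs(P[:,1])<.06)]
for lo in np.arange(-.055,.055,.01):
    s=F[(F[:,1]>=lo)&(F[:,1]<lo+.01)]
    if len(s): k=s[np.argsort(-s[:,2])[:3]];print(round(lo,3),len(s),k.round(3).tolist())
E
```

```text
[0.5729 0.2242 0.0412] [0.986 0.165 0.027] yaw of tool y 9.48 [-0.06 -0.16  0.56]
0.8003030372151204 [ 0.0283 -0.0059 -0.9996]Traceback (most recent call last):
  File "<stdin>", line 3, in <module>
  File "h.py", line 12, in pt
    o=manip.get_obs();T=np.eye(4);T[:3,:3]=R.from_quat(o['ee_rot']).as_matrix();T[:3,3]=o['position'];T=T@np.array(i['T_tool_cam'])
ValueError: time passes only in moves, steps and waits
```

View pics/w5.png

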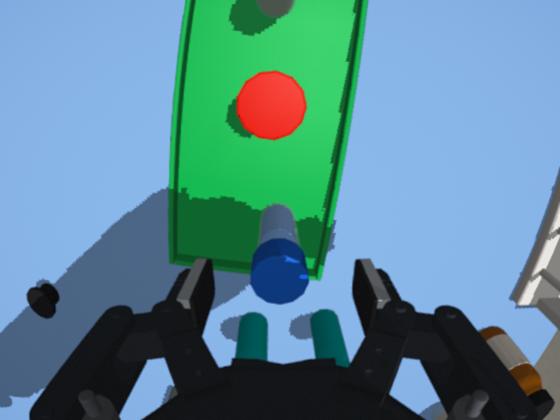

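```bash
python3 - <<'E'
s=open('h.py').read()
s=s.replace("o=manip.get_obs();T=np.eye","o=obs();T=np.eye").replace("def save","_O=[]\ndef obs():\n    if not _O:_O.append(manip.get_obs())\n    return _O[0]\ndef save",1)
open('h.py','w').write(s)
E
cat > tips.py <<'E'
from h import *
d=np.load('w.npy');o=obs();M=R.from_quat(o['ee_rot']).as_matrix()
P=np.array([[*(M.T@(pt('wrist',(u,v),d[v,u])-o['position'])),u,v] for v in range(200,400,3) for u in range(150,420,3) if d[v,u]>0 ])
F=P[(abs(P[:,0])<.016)&(P[:,2]>-.12)&(abs(P[:,1])<.06)]
for lo in np.arange(-.055,.055,.01):
    s=F[(F[:,1]>=lo)&(F[:,1]<lo+.01)]
    if len(s): k=s[np.argsort(-s[:,2])[:2]];print(round(lo,3),len(s),k.round(3).tolist())
E
python3 tips.py
```

```text
-0.055 133 [[0.001, -0.046, 0.037, 216.0, 218.0], [-0.008, -0.049, 0.037, 213.0, 230.0]]
-0.045 262 [[-0.015, -0.037, 0.038, 231.0, 239.0], [-0.006, -0.041, 0.038, 225.0, 227.0]]
-0.035 260 [[-0.004, -0.026, 0.038, 246.0, 224.0], [-0.001, -0.028, 0.038, 243.0, 221.0]]
-0.025 94 [[0.001, -0.019, 0.038, 255.0, 218.0], [-0.006, -0.021, 0.038, 252.0, 227.0]]
-0.015 335 [[0.014, -0.013, 0.037, 264.0, 200.0], [0.012, -0.009, 0.037, 270.0, 203.0]]
-0.005 378 [[0.012, 0.004, 0.038, 288.0, 203.0], [0.014, 0.004, 0.038, 288.0, 200.0]]
0.005 289 [[0.003, 0.014, 0.039, 303.0, 215.0], [0.014, 0.01, 0.039, 297.0, 200.0]]
0.015 112 [[-0.009, 0.016, 0.039, 306.0, 230.0], [-0.009, 0.023, 0.039, 315.0, 230.0]]
0.025 242 [[-0.015, 0.034, 0.042, 330.0, 236.0], [0.0, 0.027, 0.04, 321.0, 218.0]]
0.035 253 [[0.005, 0.044, 0.044, 345.0, 209.0], [0.003, 0.038, 0.044, 336.0, 212.0]]
0.045 147 [[0.001, 0.053, 0.044, 357.0, 215.0], [-0.011, 0.052, 0.044, 354.0, 230.0]]
```

Run:
```python
from h import *
d=np.load('w.npy');o=obs();M=R.from_quat(o['ee_rot']).as_matrix()
for u,v in [(205,262),(205,275),(195,265),(205,290),(185,300),(360,262),(362,275),(370,265),(362,290),(383,300),(280,245),(280,290),(280,300)]:
    p=pt('wrist',(u,v),d[v,u]);print(u,v,d[v,u].round(3),'tool',(M.T@(p-o['position'])).round(4),p.round(3))
```

```text
205 262 0.144 tool [ 0.0107 -0.0352 -0.0432] [0.535 0.229 0.084]
205 275 0.139 tool [ 0.0076 -0.0342 -0.0495] [0.537 0.227 0.09 ]
195 265 0.141 tool [ 0.0104 -0.0394 -0.0457] [0.531 0.228 0.086]
205 290 0.136 tool [ 0.0027 -0.0337 -0.0542] [0.538 0.222 0.095]
185 300 0.116 tool [ 0.0098 -0.0371 -0.0722] [0.533 0.228 0.113]
360 262 0.144 tool [ 0.0107  0.0353 -0.0432] [0.605 0.241 0.086]
362 275 0.135 tool [ 0.0093  0.0344 -0.0524] [0.604 0.24  0.095]
370 265 0.141 tool [ 0.0105  0.0395 -0.0458] [0.609 0.241 0.088]
362 290 0.134 tool [ 0.0039  0.0343 -0.0559] [0.605 0.234 0.099]
383 300 0.116 tool [ 0.0101  0.0382 -0.0727] [0.607 0.241 0.115]
280 245 0.153 tool [ 0.0142 -0.0011 -0.0319] [0.569 0.238 0.073]
280 290 0.149 tool [-0.0044 -0.0011 -0.0424] [0.571 0.22  0.084]
280 300 0.15 tool [-0.0093 -0.0011 -0.0436] [0.572 0.215 0.085]
```

Pad tips are still at z = 0.085, level with the cap top. I'll go 20 mm lower and close.

Call:
{"op": "apply_moves", "data": {
  "commands": [
    [0, -0.001, 0.007, 0, -0.6],
    [0, 0, 0.007, 0, -0.6],
    [0, 0, 0.005, 0, -0.6],
    [0, 0, 0, 0, -0.6]
  ]
}}

```text
clock: 6.75
position: [0.5722, 0.2242, 0.0204]
ee_rot: [0.646, 0.763, 0.007, 0.013]
ft_force: [0.0, -0.3, 0.2]
grip_width: 0.797
```

Call:
{"op": "apply_moves", "data": {
  "commands": [
    [0, 0, 0, 0, 1],
    [0, 0, 0, 0, 1],
    [0, 0, 0, 0, 1],
    [0, 0, 0, 0, 1],
    [0, 0, 0, 0, 1]
  ],
  "squeeze": 30
}}

```text
clock: 7.17
position: [0.5722, 0.2244, 0.0203]
ee_rot: [0.646, 0.763, 0.007, 0.012]
ft_force: [-0.2, 0.2, -0.9]
grip_width: 0.316
```

Call:
{"op": "apply_moves", "data": {
  "commands": [
    [0, 0, 0, 0, 1],
    [0, 0, 0, 0, 1]
  ]
}}

```text
clock: 7.33
position: [0.5724, 0.2245, 0.0206]
ee_rot: [0.646, 0.763, 0.007, 0.013]
ft_force: [0.1, 0.3, -0.7]
grip_width: 0.322
```

Gripped: the opening of about 27 mm matches the cap. Lifting, then carrying to the well.

Call:
{"op": "apply_moves", "data": {
  "commands": [
    [0, 0, -0.02, 0, 1],
    [0, 0, -0.035, 0, 1],
    [0, 0, -0.04, 0, 1],
    [0, 0, -0.04, 0, 1],
    [0, 0, -0.035, 0, 1]
  ]
}}

```text
clock: 7.75
position: [0.5628, 0.2228, 0.1878]
ee_rot: [0.646, 0.764, 0.0, 0.008]
ft_force: [0.2, -0.3, -0.6]
grip_width: 0.317
```

Call:
{"op": "apply_moves", "data": {
  "commands": [
    [-0.02, -0.004, -0.01, 0, 1],
    [-0.035, -0.008, 0, 0, 1],
    [-0.035, -0.008, 0, 0, 1],
    [-0.035, -0.008, 0, 0, 1],
    [-0.035, -0.008, 0, 0, 1]
  ]
}}

```text
clock: 8.17
position: [0.5558, 0.0675, 0.2108]
ee_rot: [0.639, 0.769, 0.009, 0.011]
ft_force: [1.0, -0.4, -0.4]
grip_width: 0.319
```

Call:
{"op": "apply_moves", "data": {
  "commands": [
    [-0.035, -0.008, 0, 0, 1],
    [-0.035, -0.008, 0, 0, 1],
    [-0.035, -0.008, 0, 0, 1],
    [-0.035, -0.008, 0, 0, 1],
    [-0.02, -0.005, 0, 0, 1]
  ]
}}

```text
clock: 8.58
position: [0.5466, -0.1081, 0.2124]
ee_rot: [0.64, 0.768, 0.008, 0.014]
ft_force: [0.5, -0.4, -0.7]
grip_width: 0.316
```

Call:
{"op": "apply_moves", "data": {
  "commands": [
    [0, 0, 0, 5.5, 1],
    [0, 0, 0, 5.5, 1],
    [0, 0, 0, 5.5, 1],
    [0, 0, 0, 5.5, 1],
    [0, 0, 0, 0, 1]
  ]
}}

```text
clock: 9.0
position: [0.5448, -0.1183, 0.2123]
ee_rot: [0.784, 0.62, 0.01, 0.013]
ft_force: [1.1, 0.2, -0.9]
grip_width: 0.318
```

Call:
{"op": "apply_moves", "data": {
  "commands": [
    [-0.025, 0.01, 0, 0, 1],
    [-0.025, 0.01, 0, 0, 1],
    [0, 0, 0, 0, 1],
    [0, 0, 0, 0, 1]
  ]
}}

```text
clock: 9.33
position: [0.5534, -0.1713, 0.2136]
ee_rot: [0.779, 0.627, 0.01, 0.013]
ft_force: [0.8, 0.6, -0.2]
grip_width: 0.317
```

```bash
python3 look.py w6 well:.018 fin:.126
python3 - <<'E'
from h import *
print(R.from_quat(obs()['ee_rot']).as_matrix().round(4))
im,d=camera('wrist')
E
```

```text
[ 0.5534 -0.1713  0.2136] [ 0.976 -0.214  0.033] yaw of tool y -12.37 [ 0.77  0.64 -0.24]
well {'xy': [278.7, 169.5], 'conf': 0.9} [ 0.5548 -0.172   0.018 ]
fin {'xy': [283.9, 90.9], 'conf': 0.89} [ 0.5758 -0.0868  0.126 ]
[[ 0.2149  0.9761  0.0315]
 [ 0.9766 -0.2148 -0.0082]
 [-0.0013  0.0326 -0.9995]]
```

View pics/w6.png

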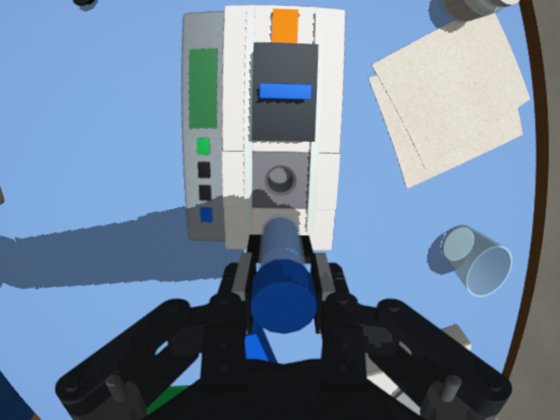

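The wrist view shows the well mouth at (280,179), the hood open with its fin at (285,92), and the vial held between the pads. I'll compute the vial base in the tool frame and compare it with the well.

```bash
cat > vial.py <<'E'
from h import *
import sys
o=obs();M=R.from_quat(o['ee_rot']).as_matrix()
M0=R.from_quat([.646,.763,.007,.0125]).as_matrix()
b=M0.T@(np.array([.570,.2245,.005])-[.5724,.2245,.0206]);ax=M0.T@[0,0,1]
base=o['position']+M@b;a=M@ax;print('TCP',o['position'].round(4),'base pred',base.round(4),'axis',a.round(4),'F',o['ft_force'].round(2),'w',o['grip_width'].round(3))
for w in ([.554,-.1735,.018],[.5548,-.1725,.018]): print('to well, tool axes',(M.T@(np.array(w)-base)).round(4))
E
python3 vial.py
python3 - <<'E'
from h import *
print('mouth',pt('wrist',(280.5,178.5),z=.06),pt('wrist',(280.5,178.5),z=.057))
d=np.load('w.npy');o=obs();M=R.from_quat(o['ee_rot']).as_matrix()
# fit cylinder samples on glass and cap front
for v in (220,230,240,250,258,270,280,290,300):
    r=[]
    for u in range(255,312,3):
        p=pt('wrist',(u,v),d[v,u]); 
        if p[2]>.15: r.append(p)
    r=np.array(r)
    if len(r): print(v,len(r),'x range',r[:,0].min().round(4),r[:,0].max().round(4),'ymax',r[:,1].max().round(4),'z',np.median(r[:,2]).round(4))
E
```

```text
mouth [ 0.55596174 -0.17139337  0.06      ] [ 0.55586829 -0.17215756  0.057     ]
220 10 x range 0.5466 0.5627 ymax -0.157 z 0.207
230 12 x range 0.5447 0.5634 ymax -0.1572 z 0.2214
240 14 x range 0.5421 0.5639 ymax -0.1575 z 0.2334
250 14 x range 0.5435 0.5631 ymax -0.1573 z 0.2439
258 16 x range 0.5413 0.5637 ymax -0.1576 z 0.2526
270 18 x range 0.5399 0.5642 ymax -0.1555 z 0.2667
280 19 x range 0.5422 0.5646 ymax -0.1553 z 0.2739
290 19 x range 0.5426 0.5639 ymax -0.158 z 0.2774
300 19 x range 0.5422 0.563 ymax -0.1616 z 0.2778Traceback (most recent call last):
  File "vial.py", line 6, in <module>
    base=o['position']+M@b;a=M@ax;print('TCP',o['position'].round(4),'base pred',base.round(4),'axis',a.round(4),'F',o['ft_force'].round(2),'w',o['grip_width'].round(3))
                                                                                                                                                ^^^^^^^^^^^^^^^^^^^^^
AttributeError: 'float' object has no attribute 'round'
```

```bash
sed -i "s/,'w',o\['grip_width'\].round(3)//" vial.py; python3 vial.py
```

```text
TCP [ 0.5533 -0.1702  0.2136] base pred [ 0.5512 -0.1692  0.198 ] axis [-0.0076 -0.0073  0.9999] F [-0.26  1.11  0.51]
to well, tool axes [-0.0034 -0.0023  0.1801]
to well, tool axes [-0.0022 -0.0017  0.1801]
```

Call:
{"op": "apply_moves", "data": {
  "commands": [
    [-0.0025, -0.0015, 0.025, 0, 1],
    [0, 0, 0.03, 0, 1],
    [0, 0, 0.025, 0, 1],
    [0, 0, 0.01, 0, 1],
    [0, 0, 0, 0, 1]
  ]
}}

```text
clock: 9.95
position: [0.5562, -0.1689, 0.1234]
ee_rot: [0.776, 0.63, 0.011, 0.015]
ft_force: [0.0, 0.0, 0.0]
grip_width: 0.319
```

```bash
python3 look.py w7 well:.018; python3 vial.py
cat > vm.py <<'E'
from h import *
d=np.load('w.npy');P=[]
vv,uu=np.mgrid[150:310:2,235:330:2]
P=np.array([[*pt('wrist',(u,v),d[v,u]),u,v] for u,v in zip(uu.ravel(),vv.ravel()) if d[v,u]>0])
o=obs();im=cv2.imread('pics/'+__import__('sys').argv[1]+'.png').astype(int)
bz=o['position'][2]-.0156
from scipy.optimize import least_squares
c=np.array(o['position'][:2])
for nm,r,lo,hi in [('glass',.012,bz+.006,bz+.035),('cap',.014,bz+.062,bz+.078)]:
    s=P[(P[:,2]>lo)&(P[:,2]<hi)&(np.hypot(P[:,0]-c[0],P[:,1]-c[1])<.018)]
    px=im[s[:,4].astype(int),s[:,3].astype(int)]; s=s[px[:,0]-px[:,2]>25]  # bluish
    f=least_squares(lambda q:np.hypot(s[:,0]-q[0],s[:,1]-q[1])-r,c,loss='soft_l1',f_scale=.001);print(nm,len(s),f.x.round(4),'rms',np.sqrt(np.mean(f.fun**2)).round(4),'zmin',s[:,2].min().round(3))
E
python3 vm.py w7
```

```text
[ 0.5562 -0.1689  0.1234] [ 0.978 -0.206  0.038] yaw of tool y -11.88 [0.02 0.05 0.03]
well {'xy': [276.9, 196.0], 'conf': 0.96} [ 0.5556 -0.1741  0.018 ]
well {'xy': [276.8, 189.9], 'conf': 0.5} [ 0.5567 -0.1685  0.018 ]
TCP [ 0.5573 -0.1692  0.1258] base pred [ 0.5553 -0.1682  0.1101] axis [-0.0154 -0.0049  0.9999] F [ 0.48 -0.31  0.22]
to well, tool axes [-0.0052 -0.004   0.0921]
to well, tool axes [-0.0041 -0.0034  0.0921]
glass 178 [ 0.5564 -0.1683] rms 0.0003 zmin 0.116
cap 300 [ 0.5556 -0.1685] rms 0.0003 zmin 0.172
```

View pics/w7.png

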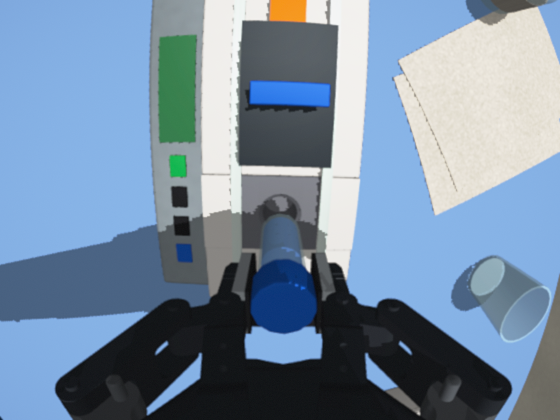

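```bash
python3 - <<'E'
from h import *
for p in [(282.5,212.5),(282.5,194),(264,212),(301,212)]: print(p,pt('wrist',p,z=.06).round(4))
c=cv2.imread('pics/w7.png')[170:260,225:340];cv2.imwrite('pics/w7c.png',cv2.resize(c,None,fx=6,fy=6,interpolation=2))
E
python3 vial.py
```

```text
(282.5, 212.5) [ 0.5588 -0.175   0.06  ]
(282.5, 194) [ 0.5619 -0.1603  0.06  ]
(264, 212) [ 0.5449 -0.1714  0.06  ]
(301, 212) [ 0.573  -0.1778  0.06  ]
TCP [ 0.5573 -0.1692  0.1258] base pred [ 0.5553 -0.1682  0.1101] axis [-0.0154 -0.0049  0.9999] F [ 0.48 -0.31  0.22]
to well, tool axes [-0.0052 -0.004   0.0921]
to well, tool axes [-0.0041 -0.0034  0.0921]
```

View pics/w7c.png

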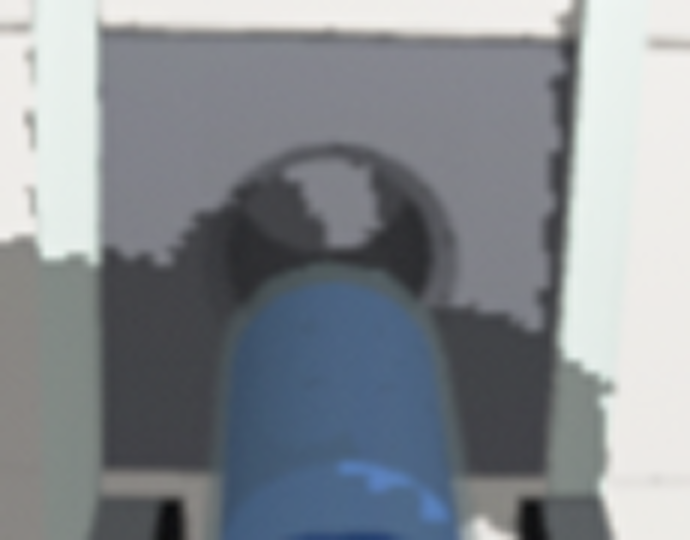

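The crop shows the mouth centred at about (280,212), around 5.5 mm further toward -y than the vial. Correcting and lowering to just above the mouth.

Call:
{"op": "apply_moves", "data": {
  "commands": [
    [-0.0055, -0.001, 0.012, 0, 1],
    [0, -0.0003, 0.012, 0, 1],
    [0, -0.0003, 0.01, 0, 1],
    [0, 0, 0.004, 0, 1],
    [0, 0, 0, 0, 1]
  ]
}}

```text
clock: 10.47
position: [0.5587, -0.1761, 0.0888]
ee_rot: [0.776, 0.63, 0.014, 0.02]
ft_force: [-0.7, 0.1, -0.3]
grip_width: 0.32
```

```bash
python3 look.py w8 well:.018; python3 vial.py; python3 vm.py w8
python3 - <<'E'
from h import *
im=cv2.imread('pics/w8.png')
g=cv2.cvtColor(im,cv2.COLOR_BGR2GRAY)[195:285:3,240:325:3];print(g.tolist().__str__().replace('], [','\n'))
E
```

```text
[ 0.5587 -0.1761  0.0888] [ 0.977 -0.206  0.048] yaw of tool y -11.9 [-0.69  0.13 -0.25]
well {'xy': [271.6, 201.7], 'conf': 0.55} [ 0.5544 -0.1735  0.018 ]
TCP [ 0.559  -0.1761  0.0896] base pred [ 0.5571 -0.1752  0.0739] axis [-0.0225 -0.0018  0.9997] F [-0.47 -0.55 -0.2 ]
to well, tool axes [ 0.0012 -0.0061  0.0557]
to well, tool axes [ 0.0023 -0.0056  0.0557]
glass 180 [ 0.5581 -0.1752] rms 0.0003 zmin 0.08
cap 304 [ 0.5569 -0.1753] rms 0.0008 zmin 0.136
[[132, 133, 133, 133, 132, 132, 132, 132, 133, 132, 133, 133, 133, 133, 133, 134, 133, 134, 133, 134, 134, 135, 134, 135, 135, 135, 109, 82, 238
132, 132, 133, 132, 131, 132, 132, 132, 132, 133, 132, 133, 132, 133, 133, 133, 133, 133, 133, 133, 133, 134, 135, 135, 135, 135, 130, 87, 239
131, 133, 131, 132, 132, 131, 131, 131, 127, 105, 93, 87, 85, 88, 92, 122, 132, 132, 132, 133, 132, 134, 134, 134, 134, 134, 94, 109, 239
132, 132, 132, 131, 130, 130, 129, 101, 88, 78, 70, 70, 96, 130, 104, 84, 91, 127, 133, 131, 132, 133, 134, 134, 134, 133, 76, 119, 239
131, 131, 131, 132, 130, 127, 95, 86, 69, 69, 68, 69, 69, 78, 123, 68, 80, 
[... 2376 characters left out ...]
, 97
81, 81, 82, 40, 16, 40, 121, 55, 36, 40, 38, 39, 41, 45, 46, 47, 46, 48, 46, 46, 47, 52, 132, 130, 19, 19, 86, 97, 96
81, 81, 82, 25, 16, 25, 82, 38, 38, 40, 37, 39, 40, 45, 46, 46, 47, 47, 47, 46, 46, 46, 71, 127, 14, 18, 60, 96, 96
81, 81, 78, 21, 13, 25, 36, 38, 38, 38, 41, 38, 40, 41, 40, 44, 46, 48, 47, 47, 47, 47, 44, 68, 17, 17, 43, 96, 96
81, 80, 74, 17, 18, 34, 39, 38, 39, 38, 40, 41, 40, 39, 41, 39, 47, 48, 43, 48, 48, 48, 46, 37, 22, 16, 29, 96, 95
81, 81, 59, 17, 21, 38, 37, 39, 39, 40, 38, 38, 39, 39, 38, 40, 47, 48, 48, 47, 50, 48, 45, 34, 30, 16, 21, 92, 96
81, 80, 48, 17, 24, 37, 37, 37, 38, 40, 40, 42, 46, 48, 49, 48, 51, 54, 53, 50, 48, 49, 46, 37, 33, 13, 20, 78, 96]]
```

```bash
python3 - <<'E'
from h import *
for p in [(275.5,223),(275,200.5),(252,222),(299,222)]: print(p,pt('wrist',p,z=.06).round(4))
print(obs()['position'].round(4))
E
python3 vial.py
```

```text
(275.5, 223) [ 0.5561 -0.1748  0.06  ]
(275, 200.5) [ 0.5591 -0.1593  0.06  ]
(252, 222) [ 0.5411 -0.1706  0.06  ]
(299, 222) [ 0.5715 -0.1776  0.06  ]
[ 0.559  -0.1761  0.0896]
TCP [ 0.559  -0.1761  0.0896] base pred [ 0.5571 -0.1752  0.0739] axis [-0.0225 -0.0018  0.9997] F [-0.47 -0.55 -0.2 ]
to well, tool axes [ 0.0012 -0.0061  0.0557]
to well, tool axes [ 0.0023 -0.0056  0.0557]
```

Call:
{"op": "apply_moves", "data": {
  "commands": [
    [0, -0.003, 0.003, 0, 1],
    [0, -0.0002, 0.004, 0, 1],
    [0, -0.0002, 0.004, 0, 1],
    [0, -0.0002, 0.004, 0, 1],
    [0, 0, 0, 0, 1]
  ]
}}

```text
clock: 10.98
position: [0.5568, -0.1755, 0.0744]
ee_rot: [0.776, 0.63, 0.014, 0.021]
ft_force: [-0.3, -0.4, -0.6]
grip_width: 0.323
```

```bash
python3 look.py w9; python3 vial.py; python3 vm.py w9
python3 - <<'E'
from h import *
g=cv2.cvtColor(cv2.imread('pics/w9.png'),cv2.COLOR_BGR2GRAY)[199:260:4,240:325:3];print(g.tolist().__str__().replace('], [','\n'))
E
```

```text
[ 0.5568 -0.1755  0.0744] [ 0.977 -0.206  0.051] yaw of tool y -11.89 [-0.25 -0.39 -0.56]
TCP [ 0.557  -0.1755  0.0748] base pred [ 0.5551 -0.1747  0.0591] axis [-2.500e-02 -9.000e-04  9.997e-01] F [ 0.01  0.39 -0.3 ]
to well, tool axes [ 0.0011 -0.0035  0.041 ]
to well, tool axes [ 0.0022 -0.0029  0.041 ]
glass 181 [ 0.556  -0.1746] rms 0.0003 zmin 0.066
cap 299 [ 0.5547 -0.1747] rms 0.0003 zmin 0.121
[[132, 133, 133, 132, 131, 132, 132, 132, 132, 133, 133, 133, 134, 132, 133, 133, 133, 133, 134, 133, 134, 133, 133, 135, 134, 135, 134, 135, 130
132, 132, 132, 132, 131, 132, 132, 131, 132, 131, 132, 132, 132, 132, 131, 132, 133, 132, 132, 133, 133, 133, 132, 134, 134, 133, 134, 134, 130
131, 132, 132, 132, 131, 131, 131, 132, 131, 132, 130, 126, 116, 109, 119, 127, 130, 131, 132, 132, 131, 132, 131, 134, 134, 134, 134, 134, 135
131, 131, 132, 132, 130, 130, 130, 131, 115, 91, 85, 75, 72, 70, 78, 108, 84, 89, 119, 131, 131, 131, 132, 133, 133, 134, 133, 134, 73
131, 131, 131, 131, 129, 130, 123, 94, 84, 69, 72, 86, 96, 99, 100, 124, 99, 71, 85, 86, 129, 131, 132, 133, 132, 132, 132, 1
[... 649 characters left out ...]
9, 68, 62, 61, 72, 79, 84, 87, 91, 94, 96, 98, 98, 100, 101, 98, 96, 88, 65, 68, 83, 80, 68, 68, 68, 70
70, 69, 69, 69, 68, 66, 64, 80, 79, 83, 88, 91, 94, 96, 96, 96, 99, 100, 99, 97, 94, 69, 68, 68, 68, 68, 68, 68, 80
69, 69, 69, 69, 69, 68, 67, 81, 79, 84, 87, 89, 93, 98, 99, 115, 108, 100, 99, 98, 96, 72, 68, 68, 68, 68, 68, 68, 83
69, 69, 68, 68, 67, 68, 70, 83, 80, 87, 93, 96, 98, 101, 102, 101, 113, 120, 122, 100, 93, 79, 67, 68, 67, 68, 68, 67, 86
74, 82, 81, 82, 23, 35, 72, 82, 85, 92, 94, 97, 98, 100, 101, 100, 102, 103, 106, 111, 98, 88, 69, 69, 23, 56, 97, 97, 96
80, 81, 81, 78, 17, 32, 74, 83, 89, 93, 93, 86, 73, 73, 68, 65, 66, 92, 102, 101, 98, 93, 69, 67, 18, 32, 96, 97, 96]]
```

Vial and mouth are concentric to within about 1 mm. Lowering slowly.

Call:
{"op": "apply_moves", "data": {
  "commands": [
    [0, -0.0008, 0.003, 0, 1],
    [0, -0.0002, 0.003, 0, 1],
    [0, -0.0002, 0.003, 0, 1],
    [0, -0.0002, 0.003, 0, 1],
    [0, 0, 0, 0, 1]
  ]
}}

```text
clock: 11.45
position: [0.5564, -0.1755, 0.0617]
ee_rot: [0.776, 0.63, 0.015, 0.021]
ft_force: [-0.1, 0.8, -1.6]
grip_width: 0.32
```

```bash
python3 vial.py
```

```text
TCP [ 0.5564 -0.1755  0.0617] base pred [ 0.5546 -0.1746  0.0461] axis [-2.550e-02 -7.000e-04  9.997e-01] F [-0.11  0.76 -1.58]
to well, tool axes [ 0.001  -0.0022  0.028 ]
to well, tool axes [ 0.0022 -0.0017  0.028 ]
```

Call:
{"op": "apply_moves", "data": {
  "commands": [
    [0, -0.0003, 0.003, 0, 1],
    [0, -0.0002, 0.003, 0, 1],
    [0, -0.0002, 0.003, 0, 1],
    [0, 0, 0, 0, 1]
  ]
}}

```text
clock: 11.78
position: [0.5561, -0.1754, 0.0517]
ee_rot: [0.776, 0.63, 0.015, 0.021]
ft_force: [-0.2, -0.2, -0.7]
grip_width: 0.319
```

Call:
{"op": "apply_moves", "data": {
  "commands": [
    [0, -0.0002, 0.003, 0, 1],
    [0, -0.0002, 0.003, 0, 1],
    [0, -0.0002, 0.003, 0, 1],
    [0, 0, 0, 0, 1]
  ]
}}

```text
clock: 12.12
position: [0.556, -0.1754, 0.0416]
ee_rot: [0.776, 0.63, 0.015, 0.021]
ft_force: [-1.0, -0.8, -0.7]
grip_width: 0.318
```

Call:
{"op": "apply_moves", "data": {
  "commands": [
    [0, -0.0001, 0.002, 0, 1],
    [0, -0.0001, 0.002, 0, 1],
    [0, 0, 0.0015, 0, 1],
    [0, 0, 0, 0, 1]
  ]
}}

```text
clock: 12.45
position: [0.5561, -0.1755, 0.0355]
ee_rot: [0.776, 0.63, 0.015, 0.021]
ft_force: [-0.0, 0.5, 0.2]
grip_width: 0.32
```

Call:
{"op": "apply_moves", "data": {
  "commands": [
    [0, 0, 0.001, 0, 1],
    [0, 0, 0.001, 0, 1],
    [0, 0, 0, 0, 1]
  ]
}}

```text
clock: 12.7
position: [0.5568, -0.1756, 0.0342]
ee_rot: [0.776, 0.63, 0.015, 0.022]
ft_force: [-0.7, 0.3, -0.5]
grip_width: 0.315
```

Call:
{"op": "apply_moves", "data": {
  "commands": [
    [0, 0, 0.001, 0, 1],
    [0, 0, 0.001, 0, 1],
    [0, 0, 0, 0, 1]
  ]
}}

```text
clock: 12.95
position: [0.5577, -0.1756, 0.0343]
ee_rot: [0.776, 0.63, 0.015, 0.023]
ft_force: [-2.1, 0.2, -1.0]
grip_width: 0.318
```

Call:
{"op": "apply_moves", "data": {
  "commands": [
    [0, 0, 0.001, 0, 1],
    [0, 0, 0.001, 0, 1]
  ]
}}

```text
clock: 13.12
position: [0.5584, -0.1758, 0.0339]
ee_rot: [0.776, 0.63, 0.015, 0.023]
ft_force: [-5.8, 2.5, 16.1]
grip_width: 0.323
```

It's on the floor, with 16 N of upward reaction. Easing off and opening.

Call:
{"op": "apply_moves", "data": {
  "commands": [
    [0, -0.001, -0.001, 0, 1],
    [0, 0, 0, 0, -0.1],
    [0, 0, 0, 0, -0.1],
    [0, 0, 0, 0, -0.1],
    [0, 0, 0, 0, -0.1]
  ]
}}

```text
clock: 13.53
position: [0.5567, -0.1755, 0.0343]
ee_rot: [0.776, 0.63, 0.015, 0.023]
ft_force: [-1.0, 0.5, 0.9]
grip_width: 0.55
```

Call:
{"op": "apply_moves", "data": {
  "commands": [
    [0, -0.0003, -0.01, 0, -0.1],
    [0, -0.001, -0.02, 0, -0.1],
    [0, -0.001, -0.03, 0, -0.1],
    [0, -0.001, -0.03, 0, -0.1],
    [0, 0, -0.03, 0, -0.1]
  ]
}}

```text
clock: 13.95
position: [0.5439, -0.1714, 0.1535]
ee_rot: [0.776, 0.63, 0.013, 0.018]
ft_force: [0.5, -0.9, -0.2]
grip_width: 0.55
```

```bash
python3 look.py w10 well:.018 vial_blue:.018 fin:.126 tab_root:.11
python3 - <<'E'
from h import *
im=cv2.imread('pics/w10.png');hsv=cv2.cvtColor(im,cv2.COLOR_BGR2HSV);d=np.load('w.npy')
m=cv2.inRange(hsv,(105,120,50),(130,255,255));m[:, :200]=0;m[:,380:]=0;n,l,s,c=cv2.connectedComponentsWithStats(m)
for k in np.argsort(-s[1:,4])[:4]+1:
    ys,xs=np.where(l==k);print(c[k].round(1),s[k],'z98',np.percentile([pt('wrist',(u,v),d[v,u])[2] for u,v in list(zip(xs,ys))[::7]],95).round(4),pt('wrist',c[k],z=.095 if c[k][1]>130 else .128).round(4))
print(R.from_quat(obs()['ee_rot']).as_matrix().round(4))
E
```

```text
[ 0.5439 -0.1714  0.1535] [ 0.978 -0.205  0.045] yaw of tool y -11.82 [ 0.48 -0.87 -0.21]
well {'xy': [286.3, 183.0], 'conf': 0.95} [ 0.5577 -0.1765  0.018 ]
vial_blue {'xy': [289.1, 183.5], 'conf': 0.71} [ 0.5603 -0.1776  0.018 ]
fin {'xy': [305.5, 89.2], 'conf': 0.82} [ 0.5807 -0.0899  0.126 ]
tab_root {'xy': [301.2, 34.3], 'conf': 0.81} [ 0.5875 -0.0527  0.11  ]
[305.6  85.9] [ 271   74   70   24 1471] z98 0.1312 [ 0.577  -0.0876  0.128 ]
[294.6 206.2] [ 277  185   37   42 1246] z98 0.0974 [ 0.5561 -0.1715  0.095 ]
[247.9 351.2] [227 341  42  21 561] z98 0.0302 [ 0.4851 -0.3055  0.095 ]
[203.9 233.9] [200 225   9  18 154] z98 0.0436 [ 0.4834 -0.1784  0.095 ]
[[ 0.2054  0.9777  0.0436]
 [ 0.9787 -0.2051 -0.0121]
 [-0.0029  0.0452 -0.999 ]]
```

View pics/w10.png

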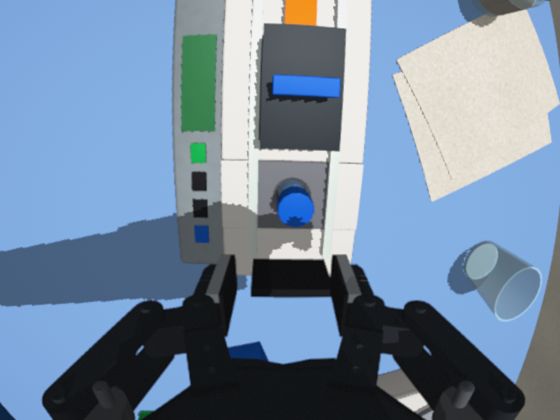

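The vial is seated: its cap top at z = 0.097 matches the expected 0.098. The hood is still open with its fin at (305,86). Next I move behind the fin with the fingers shut.

Call:
{"op": "apply_moves", "data": {
  "commands": [
    [0.03, 0.004, 0, 0, 1],
    [0.03, 0.004, 0, 0, 1],
    [0.03, 0.004, 0, 0, 1],
    [0.03, 0.002, 0, 0, 1],
    [0, 0, 0, 0, 1]
  ]
}}

```text
clock: 14.62
position: [0.5801, -0.056, 0.1457]
ee_rot: [0.778, 0.627, 0.01, 0.015]
ft_force: [0.2, 1.3, -0.3]
grip_width: -0.001
```

Call:
{"op": "apply_moves", "data": {
  "commands": [
    [0, 0, 0, 0, 1],
    [0, 0, 0, 0, 1]
  ]
}}

```text
clock: 14.78
position: [0.579, -0.0539, 0.1432]
ee_rot: [0.777, 0.629, 0.009, 0.013]
ft_force: [-0.4, -0.7, 0.4]
grip_width: -0.002
```

```bash
cat > fin.py <<'E'
from h import *
o=obs();M=R.from_quat(o['ee_rot']).as_matrix();tip=o['position']-.036*M[:,2]
im,d=camera('wrist');hsv=cv2.cvtColor(im[...,::-1].copy(),cv2.COLOR_BGR2HSV)
print('TCP',o['position'].round(4),'tip',tip.round(4),'w',round(float(o['grip_width']),3),'F',o['ft_force'].round(1),M[:,2].round(3),M[:,0].round(3))
def cl(p): # colorimeter coordinates
    th=np.radians(-12.7);v=np.array(p[:2])-[.5552,-.1740];return np.array([np.cos(th)*v[0]+np.sin(th)*v[1],-np.sin(th)*v[0]+np.cos(th)*v[1]]).round(4)
print('tip in colorimeter',cl(tip))
m=cv2.inRange(hsv,(105,120,50),(130,255,255))
vv,uu=np.where(m>0);P=np.array([pt('wrist',(u,v),d[v,u]) for u,v in zip(uu,vv) if d[v,u]>0])
F=P[(P[:,2]>.114)&(P[:,2]<.142)]
if len(F)>20: 
    C=np.array([cl(p) for p in F]);print('fin n',len(F),'x',np.percentile(C[:,0],[2,50,98]).round(4),'y',np.percentile(C[:,1],[2,50,98]).round(4),'z',np.percentile(F[:,2],[2,98]).round(3))
G=P[(P[:,2]>.085)&(P[:,2]<.105)]
if len(G)>20: C=np.array([cl(p) for p in G]);print('cap n',len(G),np.median(C,0),np.percentile(G[:,2],95).round(3))
mo=cv2.inRange(hsv,(5,150,80),(20,255,255));vv,uu=np.where(mo>0);P=np.array([pt('wrist',(u,v),d[v,u]) for u,v in zip(uu,vv) if d[v,u]>0])
if len(P): P=P[(P[:,2]>.05)];C=np.array([cl(p) for p in P]);print('tab n',len(P),'y',np.percentile(C[:,1],[2,98]).round(4),'z',np.percentile(P[:,2],[2,50,98]).round(4))
E
python3 fin.py
```

```text
TCP [ 0.579  -0.0539  0.1432] tip [ 0.5779 -0.0536  0.1792] w -0.002 F [-0.4 -0.7  0.4] [ 0.03  -0.009 -1.   ] [ 0.208  0.978 -0.002]
tip in colorimeter [-0.0043  0.1225]
fin n 200 x [-0.0161  0.0195  0.022 ] y [0.0846 0.0952 0.0964] z [0.114 0.133]
cap n 162 [ 0.0001 -0.0011] 0.099
tab n 1647 y [0.1319 0.1708] z [0.0729 0.0749 0.0765]
```

Call:
{"op": "apply_moves", "data": {
  "commands": [
    [0, 0.003, 0.018, 0, 1],
    [0, 0, 0.018, 0, 1],
    [0, 0, 0.014, 0, 1],
    [0, 0, 0.006, 0, 1],
    [0, 0, 0, 0, 1]
  ]
}}

```text
clock: 15.25
position: [0.5823, -0.0628, 0.0841]
ee_rot: [0.78, 0.626, 0.007, 0.013]
ft_force: [-0.1, -0.5, -0.3]
grip_width: 0.004
```

```bash
python3 fin.py
```

```text
TCP [ 0.5823 -0.0628  0.0841] tip [ 0.5813 -0.0624  0.1201] w 0.004 F [-0.1 -0.5 -0.3] [ 0.028 -0.012 -1.   ] [ 0.217  0.976 -0.005]
tip in colorimeter [0.0009 0.1146]
fin n 28 x [-0.0004  0.0011  0.0025] y [0.0845 0.0854 0.0866] z [0.131 0.133]
tab n 2856 y [0.1319 0.1707] z [0.0735 0.0748 0.0763]
```

Call:
{"op": "apply_moves", "data": {
  "commands": [
    [-0.003, 0, 0.003, 0, 1],
    [-0.003, 0, 0, 0, 1],
    [-0.003, 0, 0, 0, 1],
    [-0.003, 0, 0, 0, 1],
    [-0.003, 0, 0, 0, 1]
  ]
}}

```text
clock: 15.72
position: [0.5804, -0.0761, 0.0839]
ee_rot: [0.78, 0.626, 0.01, 0.013]
ft_force: [2.1, 5.2, -4.4]
grip_width: -0.001
```

Call:
{"op": "apply_moves", "data": {
  "commands": [
    [-0.003, 0, 0, 0, 1],
    [-0.003, 0, 0, 0, 1],
    [-0.003, 0, 0, 0, 1],
    [-0.003, 0, 0, 0, 1],
    [-0.003, 0, 0, 0, 1]
  ]
}}

```text
clock: 16.13
position: [0.5782, -0.0852, 0.0848]
ee_rot: [0.778, 0.628, 0.014, 0.011]
ft_force: [1.9, 5.0, -4.6]
grip_width: 0.002
```

```bash
python3 fin.py
```

```text
TCP [ 0.5782 -0.0852  0.0848] tip [ 0.5769 -0.0852  0.1208] w 0.002 F [ 1.9  5.  -4.6] [ 0.036 -0.    -0.999] [0.21  0.978 0.007]
tip in colorimeter [0.0017 0.0914]
fin n 131 x [-0.0179 -0.0156  0.0215] y [0.0788 0.0801 0.0975] z [0.114 0.139]
cap n 159 [0.0037 0.0122] 0.098
tab n 2887 y [0.1162 0.1551] z [0.0734 0.0748 0.0762]
```

Call:
{"op": "apply_moves", "data": {
  "commands": [
    [-0.004, 0, 0.0005, 0, 1],
    [-0.004, 0, 0.0005, 0, 1],
    [-0.004, 0, 0.0005, 0, 1],
    [-0.004, 0, 0.0005, 0, 1],
    [-0.004, 0, 0.0005, 0, 1]
  ]
}}

```text
clock: 16.6
position: [0.575, -0.0987, 0.0849]
ee_rot: [0.776, 0.631, 0.017, 0.01]
ft_force: [-1.1, 6.0, 0.6]
grip_width: -0.002
```

Call:
{"op": "apply_moves", "data": {
  "commands": [
    [-0.003, 0, 0.0005, 0, 1],
    [-0.003, 0, 0.0005, 0, 1],
    [-0.003, 0, 0.0005, 0, 1],
    [-0.003, 0, 0.0005, 0, 1],
    [-0.003, 0, 0.0005, 0, 1]
  ]
}}

```text
clock: 17.02
position: [0.5727, -0.1077, 0.0849]
ee_rot: [0.774, 0.633, 0.02, 0.008]
ft_force: [0.4, 6.5, 1.2]
grip_width: -0.002
```

```bash
python3 fin.py
```

```text
TCP [ 0.5727 -0.1077  0.0849] tip [ 0.5712 -0.1081  0.1209] w -0.002 F [0.4 6.5 1.2] [ 0.041  0.013 -0.999] [0.198 0.98  0.021]
tip in colorimeter [0.0012 0.0678]
fin n 122 x [-0.0185 -0.0165  0.021 ] y [0.0552 0.0564 0.0665] z [0.114 0.135]
cap n 116 [ 0.00395 -0.00735] 0.099
tab n 2875 y [0.0926 0.1313] z [0.0733 0.0749 0.0763]
```

Call:
{"op": "apply_moves", "data": {
  "commands": [
    [-0.003, 0, 0.0005, 0, 1],
    [-0.003, 0, 0.0005, 0, 1],
    [-0.003, 0, 0.0005, 0, 1],
    [-0.003, 0, 0.0005, 0, 1],
    [-0.003, 0, 0.0005, 0, 1]
  ]
}}

```text
clock: 17.48
position: [0.5705, -0.1165, 0.085]
ee_rot: [0.772, 0.635, 0.022, 0.006]
ft_force: [-0.2, 6.6, 1.1]
grip_width: -0.001
```

Call:
{"op": "apply_moves", "data": {
  "commands": [
    [-0.002, 0, 0.0005, 0, 1],
    [-0.002, 0, 0.0005, 0, 1],
    [-0.002, 0, 0.0005, 0, 1],
    [-0.002, 0, 0.0005, 0, 1]
  ]
}}

```text
clock: 17.82
position: [0.5696, -0.1199, 0.085]
ee_rot: [0.771, 0.637, 0.024, 0.005]
ft_force: [-0.9, 5.5, 0.4]
grip_width: 0.002
```

```bash
python3 fin.py
python3 - <<'E'
from h import *
im,d=camera('wrist');hsv=cv2.cvtColor(im[...,::-1].copy(),cv2.COLOR_BGR2HSV)
m=cv2.inRange(hsv,(22,140,100),(35,255,255));n,l,s,c=cv2.connectedComponentsWithStats(m)
for k in np.argsort(-s[1:,4])[:3]+1: print('yellow',c[k].round(1),s[k],pt('wrist',c[k],z=.068).round(4))
print(nets.place_of('wrist','catch')[:2])
E
```

```text
TCP [ 0.5696 -0.1199  0.085 ] tip [ 0.568  -0.1208  0.121 ] w 0.002 F [-0.9  5.5  0.4] [ 0.044  0.023 -0.999] [0.188 0.982 0.031]
tip in colorimeter [0.0008 0.0547]
fin n 114 x [-0.0187 -0.0167  0.0207] y [0.0418 0.0433 0.0554] z [0.114 0.136]
tab n 2850 y [0.0794 0.118 ] z [0.0732 0.0748 0.0762]
yellow [257.7 195.5] [254 194   8   4  26] [ 0.5601 -0.0938  0.068 ]
yellow [306.5 197.2] [304 196   6   4  18] [ 0.589  -0.1008  0.068 ]
[{'xy': [282.9, 187.2], 'conf': 0.84}]
```

Call:
{"op": "apply_moves", "data": {
  "commands": [
    [-0.0025, 0, 0.0005, 0, 1],
    [-0.0025, 0, 0.0005, 0, 1],
    [-0.0025, 0, 0.0005, 0, 1],
    [-0.0025, 0, 0.0005, 0, 1],
    [-0.0025, 0, 0.0005, 0, 1]
  ]
}}

```text
clock: 18.38
position: [0.568, -0.1265, 0.085]
ee_rot: [0.769, 0.639, 0.026, 0.004]
ft_force: [-1.1, 6.1, 2.7]
grip_width: -0.001
```

Call:
{"op": "apply_moves", "data": {
  "commands": [
    [-0.0025, 0, 0.0005, 0, 1],
    [-0.0025, 0, 0.0005, 0, 1],
    [-0.0025, 0, 0.0005, 0, 1],
    [-0.0025, 0, 0.0005, 0, 1],
    [-0.0025, 0, 0.0005, 0, 1]
  ]
}}

```text
clock: 18.8
position: [0.5663, -0.133, 0.0851]
ee_rot: [0.767, 0.641, 0.029, 0.002]
ft_force: [-1.3, 6.3, 3.0]
grip_width: -0.002
```

```bash
python3 fin.py
```

```text
TCP [ 0.5663 -0.133   0.0851] tip [ 0.5646 -0.1342  0.121 ] w -0.002 F [-1.3  6.3  3. ] [ 0.047  0.033 -0.998] [0.177 0.983 0.041]
tip in colorimeter [0.0004 0.0409]
fin n 110 x [-0.019  -0.0173  0.0201] y [0.0283 0.0294 0.043 ] z [0.114 0.138]
tab n 2848 y [0.0655 0.1041] z [0.0695 0.0748 0.0763]
```

Call:
{"op": "apply_moves", "data": {
  "commands": [
    [-0.0025, 0, 0.0005, 0.5, 1],
    [-0.0025, 0, 0.0005, 0.5, 1],
    [-0.0025, 0, 0.0005, 0.5, 1],
    [-0.0025, 0, 0.0005, 0.5, 1],
    [-0.0025, 0, 0.0005, 0.5, 1]
  ]
}}

```text
clock: 19.27
position: [0.565, -0.1398, 0.0852]
ee_rot: [0.779, 0.626, 0.031, 0.0]
ft_force: [-0.3, 5.9, 1.2]
grip_width: -0.001
```

Call:
{"op": "apply_moves", "data": {
  "commands": [
    [-0.0025, 0, 0.0005, 0, 1],
    [-0.0025, 0, 0.0005, 0, 1],
    [-0.0025, 0, 0.0005, 0, 1]
  ]
}}

```text
clock: 19.52
position: [0.5641, -0.1437, 0.0852]
ee_rot: [0.779, 0.627, 0.032, -0.001]
ft_force: [-2.0, 5.8, 2.0]
grip_width: 0.004
```

```bash
python3 fin.py
```

```text
TCP [ 0.5641 -0.1437  0.0852] tip [ 0.5623 -0.1452  0.1211] w 0.004 F [-2.   5.8  2. ] [ 0.05   0.041 -0.998] [0.212 0.976 0.051]
tip in colorimeter [0.0006 0.0297]
fin n 108 x [-0.0193 -0.0173  0.0201] y [0.0169 0.0182 0.0189] z [0.115 0.128]
tab n 2857 y [0.0542 0.0929] z [0.0729 0.0748 0.0762]
```

Call:
{"op": "apply_moves", "data": {
  "commands": [
    [-0.0025, 0, 0.0005, 0, 1],
    [-0.0025, 0, 0.0005, 0, 1],
    [-0.0025, 0, 0.0005, 0, 1]
  ]
}}

```text
clock: 19.82
position: [0.5631, -0.1477, 0.0853]
ee_rot: [0.777, 0.628, 0.034, -0.001]
ft_force: [-0.8, 5.6, 1.8]
grip_width: 0.001
```

Call:
{"op": "apply_moves", "data": {
  "commands": [
    [-0.0025, 0, 0.0005, 0, 1],
    [-0.0025, 0, 0.0005, 0, 1],
    [-0.0025, 0, 0.0005, 0, 1]
  ]
}}

```text
clock: 20.07
position: [0.5621, -0.1515, 0.0853]
ee_rot: [0.776, 0.63, 0.035, -0.002]
ft_force: [-0.6, 6.1, 2.3]
grip_width: 0.003
```

```bash
python3 fin.py
```

```text
TCP [ 0.5621 -0.1515  0.0853] tip [ 0.5602 -0.1532  0.1212] w 0.003 F [-0.6  6.1  2.3] [ 0.052  0.048 -0.998] [0.205 0.977 0.057]
tip in colorimeter [0.0003 0.0214]
fin n 105 x [-0.0194 -0.0175  0.0199] y [0.0087 0.0097 0.0105] z [0.114 0.128]
tab n 2837 y [0.0459 0.0845] z [0.0715 0.0748 0.0762]
```

Call:
{"op": "apply_moves", "data": {
  "commands": [
    [-0.0025, 0, 0.0005, 0, 1],
    [-0.0025, 0, 0.0005, 0, 1],
    [-0.0025, 0, 0.0005, 0, 1]
  ]
}}

```text
clock: 20.37
position: [0.5611, -0.1554, 0.0854]
ee_rot: [0.775, 0.631, 0.036, -0.003]
ft_force: [-1.2, 6.1, 2.1]
grip_width: -0.003
```

```bash
python3 fin.py
```

```text
TCP [ 0.5611 -0.1554  0.0854] tip [ 0.5592 -0.1572  0.1213] w -0.003 F [-1.2  6.1  2.1] [ 0.052  0.051 -0.997] [0.201 0.978 0.06 ]
tip in colorimeter [0.0002 0.0172]
fin n 106 x [-0.0194 -0.0176  0.0199] y [0.0044 0.0057 0.0065] z [0.114 0.128]
tab n 2835 y [0.0416 0.0803] z [0.0731 0.0749 0.0763]
```

Call:
{"op": "apply_moves", "data": {
  "commands": [
    [-0.0025, 0, 0.0005, 0, 1],
    [-0.0025, 0, 0.0005, 0, 1],
    [-0.0025, 0, 0.0005, 0, 1]
  ]
}}

```text
clock: 20.67
position: [0.5604, -0.1581, 0.0854]
ee_rot: [0.774, 0.632, 0.038, -0.005]
ft_force: [-1.2, 10.4, 3.1]
grip_width: -0.002
```

Call:
{"op": "apply_moves", "data": {
  "commands": [
    [-0.0025, 0, 0.0005, 0, 1],
    [-0.0025, 0, 0.0005, 0, 1],
    [-0.0025, 0, 0.0005, 0, 1]
  ]
}}

```text
clock: 20.92
position: [0.5601, -0.1586, 0.0855]
ee_rot: [0.772, 0.635, 0.041, -0.007]
ft_force: [-1.7, 10.6, 1.6]
grip_width: 0.003
```

```bash
python3 fin.py
```

```text
TCP [ 0.5601 -0.1586  0.0855] tip [ 0.5582 -0.1608  0.1214] w 0.003 F [-1.7 10.6  1.6] [ 0.054  0.062 -0.997] [0.191 0.979 0.071]
tip in colorimeter [0.     0.0135]
fin n 106 x [-0.0196 -0.0178  0.0198] y [0.0005 0.002  0.0027] z [0.114 0.128]
tab n 2835 y [0.038 0.077] z [0.0731 0.0755 0.0771]
```

```bash
cat > tab.py <<'E'
from h import *
o=obs();im,d=camera('wrist');save('tab',im);hsv=cv2.cvtColor(im[...,::-1].copy(),cv2.COLOR_BGR2HSV)
th=np.radians(-12.7)
def cl(p): v=np.array(p[:2])-[.5552,-.1740];return [np.cos(th)*v[0]+np.sin(th)*v[1],-np.sin(th)*v[0]+np.cos(th)*v[1],p[2]]
print(o['position'].round(4),'F',o['ft_force'].round(1))
for nm,lo,hi in [('tab',(5,150,80),(19,255,255)),('yel',(22,120,90),(36,255,255))]:
    vv,uu=np.where(cv2.inRange(hsv,lo,hi)>0);P=np.array([cl(pt('wrist',(u,v),d[v,u])) for u,v in zip(uu,vv) if d[v,u]>0]);P=P[(P[:,2]>.05)&(abs(P[:,0])<.04)]
    if len(P)<5: continue
    for a in np.arange(.01,.13,.004):
        s=P[(P[:,1]>=a)&(P[:,1]<a+.004)]
        if len(s)>3: print(nm,round(a,3),len(s),'z',np.median(s[:,2]).round(4),'x',s[:,0].min().round(3),s[:,0].max().round(3))
E
python3 tab.py
```

```text
[ 0.5601 -0.1587  0.0855] F [0.8 8.8 3.2]
tab 0.034 76 z 0.075 x -0.011 0.013
tab 0.038 262 z 0.0749 x -0.011 0.013
tab 0.042 259 z 0.0751 x -0.011 0.013
tab 0.046 264 z 0.0752 x -0.01 0.013
tab 0.05 270 z 0.0754 x -0.01 0.013
tab 0.054 280 z 0.0755 x -0.011 0.013
tab 0.058 278 z 0.0755 x -0.011 0.013
tab 0.062 277 z 0.0758 x -0.011 0.014
tab 0.066 289 z 0.0759 x -0.011 0.013
tab 0.07 300 z 0.0761 x -0.011 0.015
tab 0.074 270 z 0.076 x -0.011 0.015
yel 0.062 26 z 0.068 x -0.016 0.019
yel 0.066 122 z 0.0678 x -0.016 0.019
yel 0.07 102 z 0.066 x -0.016 0.02
yel 0.074 148 z 0.0631 x -0.016 0.019
yel 0.078 41 z 0.0625 x -0.015 0.017
```

The tab has started up the ramp: its tip has lifted by 1 mm, and the ledge's drop is near y = 0.063. A little more push is needed.

Call:
{"op": "apply_moves", "data": {
  "commands": [
    [-0.003, 0, 0.0005, 0.3, 1],
    [-0.0035, 0, 0.0005, 0.3, 1],
    [-0.0035, 0, 0.0005, 0.3, 1],
    [-0.0035, 0, 0.0005, 0.3, 1]
  ]
}}

```text
clock: 21.35
position: [0.5598, -0.1602, 0.0857]
ee_rot: [0.775, 0.63, 0.045, -0.011]
ft_force: [0.7, 11.6, 2.7]
grip_width: 0.002
```

```bash
python3 fin.py
```

```text
TCP [ 0.5598 -0.1602  0.0857] tip [ 0.5578 -0.1629  0.1215] w 0.002 F [ 0.7 11.6  2.7] [ 0.057  0.073 -0.996] [0.201 0.976 0.083]
tip in colorimeter [0.0001 0.0114]
fin n 105 x [-0.0196 -0.018   0.0198] y [-0.0016 -0.0001  0.0008] z [0.114 0.128]
tab n 2816 y [0.0359 0.0749] z [0.0736 0.076  0.078 ]
```

Call:
{"op": "apply_moves", "data": {
  "commands": [
    [-0.0042, 0, 0.0005, 0.3, 1],
    [-0.0042, 0, 0.0005, 0.3, 1],
    [-0.0042, 0, 0.0005, 0.3, 1]
  ]
}}

```text
clock: 21.65
position: [0.5596, -0.1616, 0.0858]
ee_rot: [0.777, 0.628, 0.049, -0.014]
ft_force: [-0.6, 12.9, 4.8]
grip_width: -0.004
```

```bash
python3 fin.py
```

```text
TCP [ 0.5596 -0.1616  0.0858] tip [ 0.5574 -0.1646  0.1217] w -0.004 F [-0.6 12.9  4.8] [ 0.059  0.084 -0.995] [0.207 0.974 0.095]
tip in colorimeter [0.0001 0.0096]
fin n 95 x [-0.0197 -0.0179  0.0195] y [-0.0031 -0.0021 -0.0014] z [0.114 0.128]
tab n 2809 y [0.034  0.0731] z [0.0731 0.0766 0.0789]
```

Call:
{"op": "apply_moves", "data": {
  "commands": [
    [-0.0042, 0, -0.0004, 0, 1],
    [-0.0042, 0, -0.0004, 0, 1],
    [-0.0042, 0, -0.0004, 0, 1]
  ]
}}

```text
clock: 21.95
position: [0.5581, -0.1657, 0.0864]
ee_rot: [0.774, 0.631, 0.053, -0.017]
ft_force: [4.1, 9.0, -4.3]
grip_width: -0.002
```

```bash
python3 fin.py
```

```text
TCP [ 0.5581 -0.1657  0.0864] tip [ 0.556  -0.169   0.1222] w -0.002 F [ 4.1  9.  -4.3] [ 0.059  0.093 -0.994] [0.199 0.975 0.103]
tip in colorimeter [-0.0003  0.005 ]
fin n 92 x [-0.0198 -0.018   0.0194] y [-0.0078 -0.0068 -0.006 ] z [0.115 0.128]
tab n 2772 y [0.0294 0.0682] z [0.0737 0.0768 0.0794]
```

Call:
{"op": "apply_moves", "data": {
  "commands": [
    [-0.0035, 0, -0.0003, 0, 1],
    [-0.0035, 0, -0.0003, 0, 1]
  ]
}}

```text
clock: 22.17
position: [0.5571, -0.1697, 0.0864]
ee_rot: [0.773, 0.632, 0.054, -0.018]
ft_force: [1.2, 5.8, -3.8]
grip_width: -0.002
```

```bash
python3 fin.py; python3 tab.py
```

```text
TCP [ 0.5571 -0.1697  0.0864] tip [ 0.555  -0.1732  0.1222] w -0.002 F [ 1.2  5.8 -3.8] [ 0.06   0.097 -0.994] [0.196 0.975 0.106]
tip in colorimeter [-0.0004  0.0008]
fin n 90 x [-0.0198 -0.0181  0.0195] y [-0.0126 -0.0113 -0.0106] z [0.114 0.128]
tab n 2764 y [0.0248 0.064 ] z [0.0729 0.0748 0.0763]
[ 0.557  -0.1703  0.0864] F [ 2.2  3.9 -3. ]
tab 0.022 183 z 0.0751 x -0.012 0.013
tab 0.026 258 z 0.075 x -0.012 0.013
tab 0.03 274 z 0.0747 x -0.012 0.013
tab 0.034 256 z 0.0747 x -0.011 0.013
tab 0.038 261 z 0.0749 x -0.011 0.013
tab 0.042 281 z 0.0748 x -0.011 0.012
tab 0.046 266 z 0.0748 x -0.011 0.013
tab 0.05 266 z 0.0749 x -0.01 0.013
tab 0.054 269 z 0.0749 x -0.01 0.013
tab 0.058 301 z 0.0748 x -0.012 0.014
tab 0.062 125 z 0.0748 x -0.01 0.013
yel 0.062 121 z 0.0678 x -0.016 0.019
yel 0.066 393 z 0.0677 x -0.017 0.019
yel 0.07 367 z 0.0658 x -0.016 0.019
yel 0.074 372 z 0.0635 x -0.016 0.02
yel 0.078 39 z 0.0621 x -0.015 0.019
```

The force dropped from about 13 N to 4 N, and the tab lies flat again with its end just behind the ledge's drop, so it has clicked. Backing off gently.

Call:
{"op": "apply_moves", "data": {
  "commands": [
    [0.002, 0, -0.0002, 0, 1],
    [0.003, 0, 0, 0, 1],
    [0.004, 0, 0, 0, 1],
    [0.003, 0, 0, 0, 1]
  ]
}}

```text
clock: 22.6
position: [0.5595, -0.1602, 0.0889]
ee_rot: [0.774, 0.631, 0.053, -0.017]
ft_force: [-0.9, -0.2, -0.4]
grip_width: 0.0
```

```bash
python3 fin.py
```

```text
TCP [ 0.5595 -0.1602  0.0889] tip [ 0.5573 -0.1635  0.1247] w 0.0 F [-0.9 -0.2 -0.4] [ 0.061  0.093 -0.994] [0.198 0.975 0.104]
tip in colorimeter [-0.0003  0.0107]
fin n 28 x [-0.0011  0.0004  0.0019] y [-0.0219 -0.0205 -0.0195] z [0.131 0.133]
tab n 2639 y [0.0263 0.0651] z [0.0683 0.0748 0.0762]
```

Contact force is zero, and the hood holds at about -0.016 after settling back 1 mm against the ledge. Rising clear.

Call:
{"op": "apply_moves", "data": {
  "commands": [
    [0.002, 0, -0.01, 0, 1],
    [0, 0, -0.025, 0, 1],
    [0, 0, -0.03, 0, 1],
    [0, 0, -0.03, 0, 1],
    [0, 0, 0, 0, 1]
  ]
}}

```text
clock: 23.07
position: [0.553, -0.166, 0.1893]
ee_rot: [0.773, 0.632, 0.052, -0.018]
ft_force: [1.4, -0.2, 0.4]
grip_width: 0.004
```

Call:
{"op": "apply_moves", "data": {
  "commands": [
    [0, 0, 0, 0, 1],
    [0, 0, 0, 0, 1],
    [0, 0, 0, 0, 1]
  ]
}}

```text
clock: 23.32
position: [0.5537, -0.1668, 0.1922]
ee_rot: [0.773, 0.631, 0.053, -0.016]
ft_force: [-0.5, 0.2, -0.1]
grip_width: 0.002
```

```bash
python3 fin.py
python3 - <<'E'
from h import *
im,d=camera('top')
hsv=cv2.cvtColor(im[...,::-1].copy(),cv2.COLOR_BGR2HSV)
m=cv2.inRange(hsv[185:215,180:212],(0,150,80),(10,255,255));n,l,s,c=cv2.connectedComponentsWithStats(m);k=1+np.argmax(s[1:,4]);print('red cap px',c[k]+[180,185])
print('white',[ (r['xy'],r['conf']) for r in nets.place_of('top','vial_white')[:1]],'F',manip.get_obs()['ft_force'].round(1))
E
```

```text
TCP [ 0.5537 -0.1668  0.1922] tip [ 0.5515 -0.17    0.228 ] w 0.002 F [-0.5  0.2 -0.1] [ 0.062  0.091 -0.994] [0.197 0.975 0.102]
tip in colorimeter [-0.0045  0.003 ]
fin n 1053 x [-0.0191 -0.0005  0.0185] y [-0.0217 -0.0132 -0.0097] z [0.115 0.133]
tab n 1148 y [0.0259 0.0646] z [0.0692 0.0748 0.0768]
red cap px [192.11811024 199.99212598]
white [([170.1, 207.5], 0.66)] F [-0.2  0.7 -0.4]
```

The hood holds (fin centred at about y = -0.016), the red and white vials haven't moved, and the arm is clear.

```bash
python3 -c "
from h import *
print(workorder.hand_in())"
```

```text
the job is handed in; nothing more can be done
None
```

The job is done and handed in at about 23.5 s, with no verdict reported. The blue vial stands in the well and the hood is latched shut over it.

**Vial:** I lowered it until the floor pushed back with about 16 N, then let go. Its cap top measured 0.097 m, against 0.098 m expected. Once the hood closed over it the vial was hidden, so I didn't check it again after that.

**Hood:** I pushed slowly with shut fingers; the push peaked near 13 N and then dropped as the tab clicked flat behind the ledge. After I backed off, the hood stayed at about -0.016 m on its tab alone.

**Other checks:** The arm read no contact force. The red cap was at the same pixel as at the start. The white vial was within about 1 pixel of its first network reading.

**What disagreed or went wrong:**
- **First grasp:** it closed on air just above the cap. The fingertips sit about 36 mm above the reported TCP, so I measured the tips by depth and grasped lower.
- **Tool tilt:** the tool had drifted to about 6° by the end, with no visible effect on the result.
- **Position readings:** estimates of the well differed by 2–3 mm between cameras, so for the final fit I used the vial and well mouth in the same image.

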